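# Put the mixed-up burner heads of the gas hob right

### The arm

A 6-joint arm with a two-finger parallel gripper is mounted at the origin on a cart in front of the work surface, level with it; the furniture and walls round the work are solid. World frame = base frame: x ahead of the robot, y to its left, z up, the work surface at z = 0. Lengths are in m, angles in rad, forces in N, time in s.
With the tool pointing down it reaches from about 0.35 to 0.975 m from the base axis. Payload 4.9 kg.
Tool frame: the origin (TCP) lies at the very end of the fingers, on their centre line; the grasp point (between the pads) lies 19 mm behind it; z points along the fingers, x is the direction in which the jaws open and shut, and the axes are right-handed (so a half turn about z gives the same grasp; the last joint's range is limited). The gripper opens to 85 mm and grips with 20 to 120 N. Pads are 22 mm wide; open, the fingers measure 114 mm over their backs; the gripper's body (76 mm by 85 mm) begins 54 mm behind the grasp point. The pads swing forward as they close: fully open they stand 13 mm farther back than shut.
Start: joints at [-1.269, 0.053, 1.613, -0, 1.476, -0.119], TCP at [0.255, -0.57, 0.231] pointing down, gripper open.
Joint ranges: [-3.01, 3.01], [-1.01, 2.22], [0.06, 2.58], [-1.02, 4.17], [0.09, 2.62], [-3.14, 3.14]. Speed limits (rad/s): [2.57, 2.57, 3.14, 3.14, 3.14, 3.14].

### API

Orientations are given as a rotation vector (axis times angle).
In Python, from station import ctrl, get_image, calibration, job gives the robot as it stands.
- The arm moves only by the tool jog_arm, never from a script. Its argument "deltas" is a list of rows, each a list of 3 entries, a list of its own where there are three numbers: the turn, a rotation vector about the tool's x, y, z in degrees, then the shift along the tool's x, y, z in m, then the finger opening in m, from 0 to 0.0854. In form: [[[ax, ay, az], [tx, ty, tz], gripper], ...]. A call has 1 to 12 rows; each row is the pose to reach, as a shift and turn from the pose commanded when the call began, along the tool's axes at that moment; what a row does not reach only later rows make up. A row lasts 1/12 s, in which the tool goes at most 41.7 mm and 7.16 degrees, less where a joint would pass 70% of its speed; a pose out of reach is approached as far as the arm can. A call with a gripper value outside its range is refused whole. The fingers move at their own pace and stop on an object; "squeeze" is the grip in N (left out, the last holds). Time passes only in rows, so rows that repeat a pose let the fingers close. It gives the time, the measured TCP pose, the force and the opening at its end, in the units of the state.
- ctrl.get_obs(): the state, without advancing time (a new reading comes with each control period).
- get_image(name): name is "scene" or "top" or "wrist"; returns the picture (400x640x3 uint8, red, green, blue); there is no depth.
- calibration(name): a dict with "mtx" (3x3 intrinsics, pixels), "origin" and "rotation" of the camera in the world; the wrist camera has in their place "tool_from_camera" (4x4, takes a point from camera to tool coordinates, whose origin is the TCP and whose axes are the tool frame's). Camera axes: x right, y up, looking along -z (the intrinsics and any distortion apply to the point x, -y, -z); pixel columns grow to the right and rows downward; lengths in m; the calibration is good to about 2 mm. A picture is of the moment at which its call begins: read the wrist's pose just before it. calibration takes no time and is no camera call.
- job.finish_job(): hands the job in, once; it reports no verdict.
The state is a dict: "t": time; "q": joint angles; "dq": joint speeds; "effort": joint torques, N m; "tool_pos": TCP position; "tool_rot": TCP orientation; "contact_force": force on the tool from outside, world axes, zero at the start; "wrist_torque": the same for the moment, N m; "opening": finger opening in m.
Only numpy, scipy, OpenCV 4.12 (cv2) and the standard library are available. Lean on these libraries where they do the work, as an engineer would, in place of code of your own. Each camera call takes 0.05 s, during which the arm holds its last target.

### The job

After cleaning, the three burner heads were put back on the wrong burners of the gas hob. Change them round so that each head sits fully home and level on the burner base of its own size (small on small, medium on medium, large on large), parking one on the cork pad or another clear spot on the way, and stand the small pan support from beside the hob level on the hob plate, centred over the small burner, ready for the milk pan. Do not shift the pepper mill or the timer.

Things in the scene. Friction and masses are not known exactly. Their poses are not given: they have to be found in the camera images.
- head_small: the small burner head, loose: 44 mm in diameter, 30 mm high, about 80 g; bare aluminium ring (straight side, 23 mm) with dark ports, black cap on top 3 mm narrower all round. Origin at the centre of its underside, z up. Open below: a bore 28 mm wide, 18 mm deep drops over a base's spigot; it lifts off straight up. Starts seated on a wrong base.
- head_medium: the medium burner head, loose: 56 mm in diameter, 30 mm high, about 120 g; bare aluminium ring (straight side, 23 mm) with dark ports, black cap on top 3 mm narrower all round. Origin at the centre of its underside, z up. Open below: a bore 28 mm wide, 18 mm deep drops over a base's spigot; it lifts off straight up. Starts seated on a wrong base.
- head_large: the large burner head, loose: 68 mm in diameter, 30 mm high, about 180 g; brass ring (straight side, 23 mm) with dark ports, black cap on top 3 mm narrower all round. Origin at the centre of its underside, z up. Open below: a bore 28 mm wide, 18 mm deep drops over a base's spigot; it lifts off straight up. Starts seated on a wrong base.
- base_small: the small burner base, fixed on the steel hob plate (60 mm above the worktop): flat round dark collar 80 mm wide, 6 mm thick; central spigot 24 mm wide, tapering to 12 mm at its top, 16 mm above the collar (same on all). Origin at the centre of the collar's underside, on the plate; a seated head's origin is 6 mm above it. Base centres are 144 mm or more apart.
- base_medium: the medium burner base, fixed on the steel hob plate (60 mm above the worktop): flat round dark collar 96 mm wide, 6 mm thick; central spigot 24 mm wide, tapering to 12 mm at its top, 16 mm above the collar (same on all). Origin at the centre of the collar's underside, on the plate; a seated head's origin is 6 mm above it. Base centres are 144 mm or more apart.
- base_large: the large burner base, fixed on the steel hob plate (60 mm above the worktop): flat round dark collar with a brass face 112 mm wide, 6 mm thick; central spigot 24 mm wide, tapering to 12 mm at its top, 16 mm above the collar (same on all). Origin at the centre of the collar's underside, on the plate; a seated head's origin is 6 mm above it. Base centres are 144 mm or more apart.
- pan_support: pan support of the small burner, loose, black iron, 54 mm high, about 180 g: four feet 55 mm from its axis; four arms at 45 degrees to its x and y axes hold a ring of 56 mm outside diameter (side 44 to 54 mm above the feet): grip it across x or y. Origin on the axis at foot level. Starts beside the hob; in place its feet stand on the plate round the collar. Two larger ones at the back stay there.
- pad: a round cork pad, 80 mm in diameter, 5 mm thick, fixed on the worktop beside the hob and empty: a free spot to park a head. Origin at the centre of its underside.
- pepper_mill: a bystander: dark wooden pepper mill, 58 mm in diameter, 150 mm high, loose, standing behind the pan support and the pad. Origin at the centre of its underside.
- timer: a bystander: dark green twist timer on a cream foot, 69 mm in diameter, 60 mm high, loose, behind the hob. Origin at the centre of its underside.
Not all that is in view belongs to the job. Leave any orange or turquoise look-alike of the head_medium alone.

How it is judged:
By the outcome, as a careful person would: the job done as asked, in the order asked, and still so for the second after the job is handed in, with the robot touching nothing.
It also fails if it takes over 112 s, if anything falls off the work surface, if the arm or the gripper's body presses on something with over 40 N, if the wrist force passes 120 N, or if a joint passes its speed limit or range.

## Working session

There is one attempt and no reset: what is moved stays moved. The work goes in short steps, Python scripts to look and compute and a tool call to move; the robot and the scene stay as the last step left them, time stands still between calls to the robot, and variables do not carry over. Pictures are saved under pics/ and viewed, and the job is handed in when it is done.

Besides the shell and the picture viewer there is one more tool, called after "Call:" as name(argument=value, ...) on one line, values as JSON. jog_arm: Moves the arm, as the interface text tells. Its arguments: {"type":"object","properties":{"deltas":{"type":"array","items":{"type":"array"}},"squeeze":{"type":"number"}},"required":["deltas"]}

```bash
ls -la; mkdir -p pics; python3 - <<'E'
from station import ctrl,get_image,calibration,job
import cv2
print(ctrl.get_obs())
for n in ("scene","top","wrist"):
    im=get_image(n); cv2.imwrite(f"pics/a_{n}.png",im[:,:,::-1]); print(n,calibration(n))
E
```

```text
total 12
drwxr-xr-x  3 agent agent 4096 Dec  6 04:01 .
drwxr-xr-x 23 root  root  4096 Dec  6 04:01 ..
drwxr-xr-x  2 agent agent 4096 Dec  6 04:01 pics
{'t': 0.0, 'q': array([-1.26898477e+00,  5.33750489e-02,  1.61429903e+00,  1.50926589e-06,
        1.47600014e+00, -1.19004214e-01]), 'dq': array([ 0.00018749, -0.00122704,  0.0012966 , -0.00093109, -0.00106253,
       -0.00121055]), 'effort': array([-1.21066070e-03, -3.93677008e+01, -3.70180106e+01, -3.06695802e-04,
        6.81858743e-03,  3.47613394e-06]), 'tool_pos': array([ 0.2551269 , -0.5698719 ,  0.23004874]), 'tool_rot': array([-2.63529775e+00,  1.70775672e+00,  2.51084318e-03]), 'contact_force': array([-0.44238726,  0.3882414 ,  0.72371135]), 'wrist_torque': array([ 0.01448874, -0.00989864,  0.00129213]), 'opening': 0.08535034686453721}
scene {'mtx': array([[508.20690831,   0.        , 324.0627715 ],
       [  0.        , 508.20690831, 206.79092772],
       [  0.        ,   0.        ,   1.        ]]), 'origin': array([-0.75358339, -0.57221305,  1.09118193]), 'rotation': array([ 0.84215102, -0.53130186, -1.0776723 ])}
top {'mtx': array([[371.20721764,   0.        , 322.25482242],
       [  0.        , 371.20721764, 193.77180911],
       [  0.        ,   0.        ,   1.        ]]), 'origin': array([0.42480597, 0.02093756, 1.16253126]), 'rotation': array([ 0.07154197, -0.08518751, -1.54968194])}
wrist {'mtx': array([[301.54716858,   0.        , 320.71361588],
       [  0.        , 301.54716858, 198.27747104],
       [  0.        ,   0.        ,   1.        ]]), 'tool_from_camera': array([[ 9.99999668e-01, -7.09840697e-04, -3.99592625e-04,
         2.45544667e-04],
       [-7.90012192e-04, -9.64705513e-01, -2.63329924e-01,
        -6.67102119e-02],
       [-1.98566911e-04,  2.63330152e-01, -9.64705754e-01,
        -1.41697386e-01],
       [ 0.00000000e+00,  0.00000000e+00,  0.00000000e+00,
         1.00000000e+00]])}
```

View pics/a_scene.png

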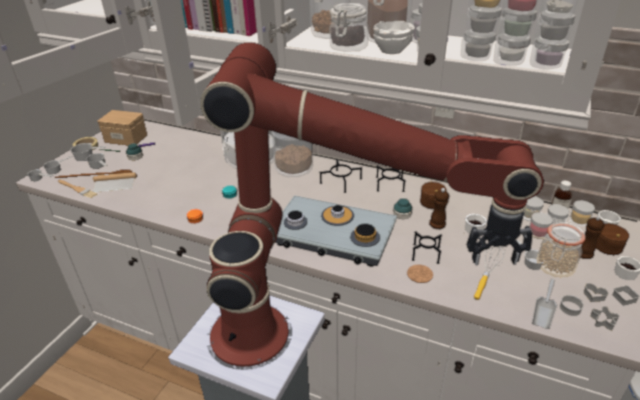

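View pics/a_top.png

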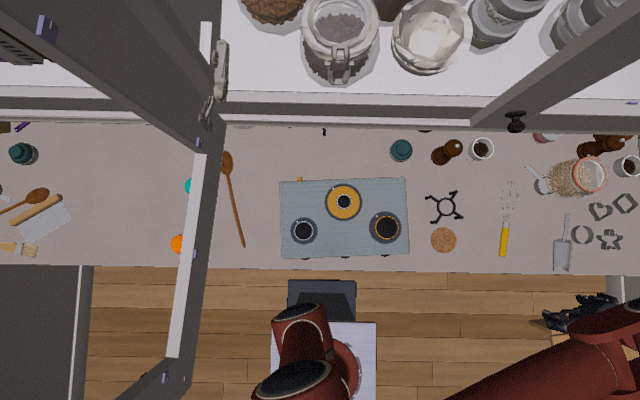

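View pics/a_wrist.png

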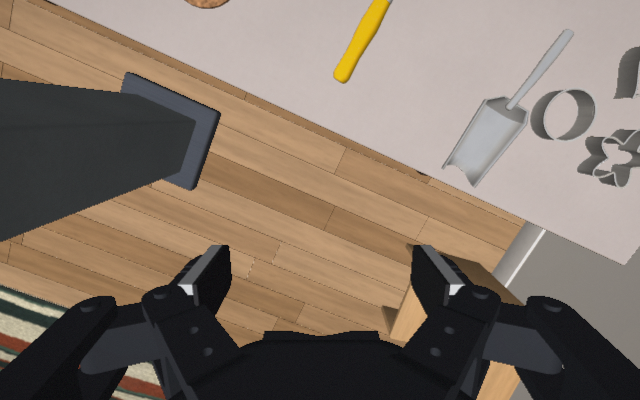

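The pictures show the hob in the top view at about (280–410, 178–258), with the bases at (303,231), (344,202) and (385,228). The pan support is at (446,207), the pad at (443,240), the mill at (445,152) and the timer at (401,150). I'll zoom in and measure.

```bash
cat > h.py <<'E'
import numpy as np, cv2
from scipy.spatial.transform import Rotation as R
from station import ctrl,get_image,calibration,job
def cam(name,obs=None):
    c=calibration(name)
    if name=="wrist":
        T=np.eye(4);T[:3,:3]=R.from_rotvec(obs["tool_rot"]).as_matrix();T[:3,3]=obs["tool_pos"]
        M=T@c["tool_from_camera"]; return c["mtx"],M[:3,:3],M[:3,3]
    return c["mtx"],R.from_rotvec(c["rotation"]).as_matrix(),c["origin"]
def ray(C,u,v):
    K,Rm,o=C; d=np.array([(u-K[0,2])/K[0,0],-(v-K[1,2])/K[1,1],-1.]); d=Rm@d; return o,d/np.linalg.norm(d)
def onz(C,u,v,z):
    o,d=ray(C,u,v); return o+d*(z-o[2])/d[2]
def proj(C,p):
    K,Rm,o=C; c=Rm.T@(np.array(p)-o); return np.array([K[0,2]+K[0,0]*c[0]/-c[2],K[1,2]-K[1,1]*c[1]/-c[2]])
def cross(rays):
    A=np.zeros((3,3));b=np.zeros(3)
    for o,d in rays:
        P=np.eye(3)-np.outer(d,d);A+=P;b+=P@o
    p=np.linalg.solve(A,b); return p,[np.linalg.norm((np.eye(3)-np.outer(d,d))@(p-o)) for o,d in rays]
E
python3 - <<'E'
from h import *
a=cv2.imread("pics/a_top.png"); c=a[130:270,270:470]; cv2.imwrite("pics/a_top_z.png",cv2.resize(c,None,fx=4,fy=4,interpolation=cv2.INTER_CUBIC))
a=cv2.imread("pics/a_scene.png"); c=a[160:300,260:460]; cv2.imwrite("pics/a_scene_z.png",cv2.resize(c,None,fx=4,fy=4,interpolation=cv2.INTER_CUBIC))
C=cam("top")
for n,u,v,z in [("left",303,231,.09),("mid",344,202,.09),("right",385,228,.09),("pad",443,240,.005),("sup",446,207,.054),("mill",445,152,.1),("timer",401,150,.06),("hobTL",280,182,.06),("hobTR",406,177,.06),("hobBR",409,252,.06),("hobBL",281,258,.06)]: print(n,onz(C,u,v,z).round(3))
E
```

```text
left [0.424 0.066 0.09 ]
mid [ 0.51  -0.051  0.09 ]
right [ 0.437 -0.17   0.09 ]
pad [ 0.404 -0.366  0.005]
sup [ 0.504 -0.36   0.054]
mill [ 0.661 -0.343  0.1  ]
timer [ 0.674 -0.223  0.06 ]
hobTL [0.568 0.139 0.06 ]
hobTR [ 0.591 -0.238  0.06 ]
hobBR [ 0.368 -0.246  0.06 ]
hobBL [0.344 0.13  0.06 ]
```

View pics/a_top_z.png

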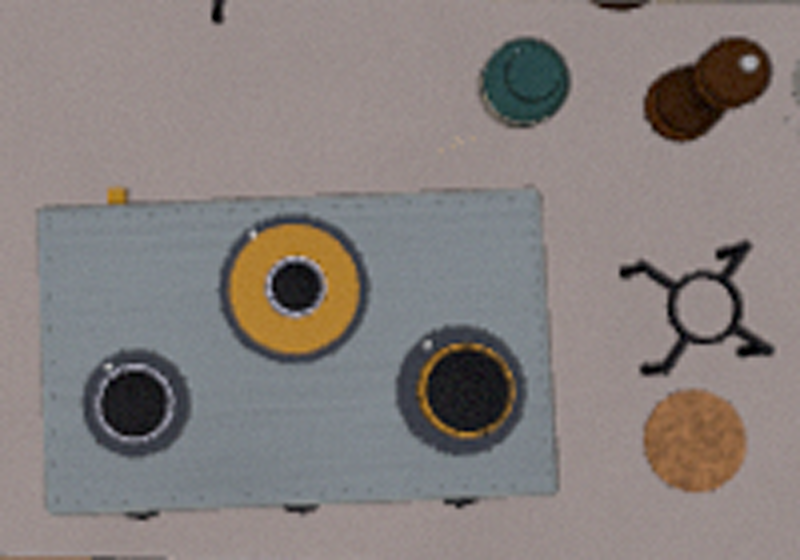

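View pics/a_scene_z.png

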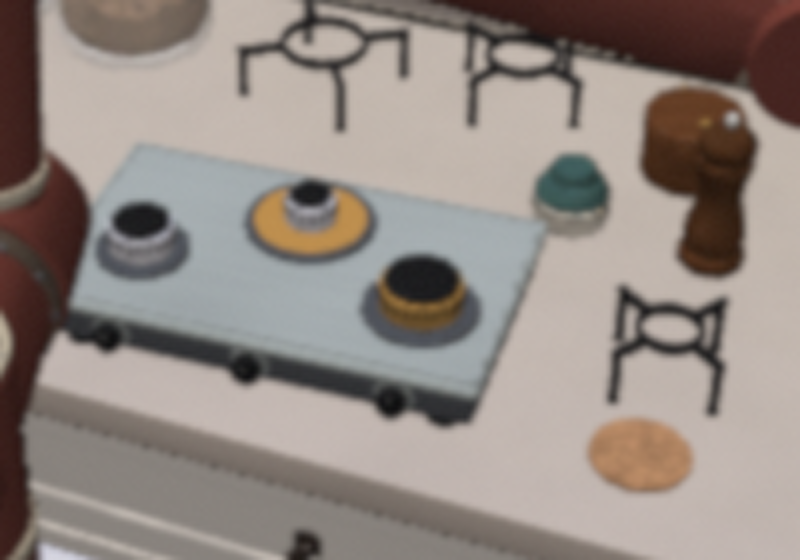

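The small base (left) carries the medium head, the large base (middle) carries the small head, and the medium base (right) carries the large head. My plan is small → pad, large → middle, medium → right, small → left, then the support. First I'll bring the wrist camera over the hob.

```bash
cat >> h.py <<'E'
def down(az):  # tool z down, tool x at world azimuth az deg
    a=np.radians(az); x=np.array([np.cos(a),np.sin(a),0]); z=np.array([0,0,-1.]); return np.column_stack([x,np.cross(z,x),z])
def delta(p,az=None):
    o=ctrl.get_obs(); Rc=R.from_rotvec(o["tool_rot"]).as_matrix()
    t=Rc.T@(np.array(p)-o["tool_pos"])
    r=np.degrees(R.from_matrix(Rc.T@down(az)).as_rotvec()) if az is not None else np.zeros(3)
    print("t=%.2f"%o["t"],"pos",o["tool_pos"].round(4),"az",np.degrees(np.arctan2(Rc[1,0],Rc[0,0])).round(2),"tilt z",Rc[:,2].round(4),"F",o["contact_force"].round(1),"open",round(o["opening"],4))
    print("-> turn",r.round(2),"shift",t.round(4))
E
python3 -c "
from h import *
delta([.44,-.1,.36],-90)"
```

```text
t=0.15 pos [ 0.2551 -0.57    0.2303] az -65.89 tilt z [-5.0e-04  1.5e-03 -1.0e+00] F [-0.   1.1  0. ] open 0.0854
-> turn [1.000e-02 9.000e-02 2.411e+01] shift [-0.3537 -0.3607 -0.129 ]
```

Call:
jog_arm(deltas=[[[0,0,0],[0,0,-0.1],0.0854],[[0,0,0],[0,0,-0.1],0.0854],[[0,0,0],[0,0,-0.1],0.0854],[[0,0.1,24.1],[-0.354,-0.361,-0.13],0.0854],[[0,0.1,24.1],[-0.354,-0.361,-0.13],0.0854],[[0,0.1,24.1],[-0.354,-0.361,-0.13],0.0854],[[0,0.1,24.1],[-0.354,-0.361,-0.13],0.0854],[[0,0.1,24.1],[-0.354,-0.361,-0.13],0.0854],[[0,0.1,24.1],[-0.354,-0.361,-0.13],0.0854],[[0,0.1,24.1],[-0.354,-0.361,-0.13],0.0854],[[0,0.1,24.1],[-0.354,-0.361,-0.13],0.0854],[[0,0.1,24.1],[-0.354,-0.361,-0.13],0.0854]])

```text
t: 1.15
tool_pos: [0.3923, -0.2201, 0.3534]
tool_rot: [2.22, -2.221, 0.003]
contact_force: [0.4, -0.3, -0.7]
opening: 0.0853
```

Call:
jog_arm(deltas=[[[0,0,0],[-0.11,-0.045,-0.006],0.0854],[[0,0,0],[-0.11,-0.045,-0.006],0.0854],[[0,0,0],[-0.11,-0.045,-0.006],0.0854],[[0,0,0],[-0.11,-0.045,-0.006],0.0854],[[0,0,0],[-0.11,-0.045,-0.006],0.0854],[[0,0,0],[-0.11,-0.045,-0.006],0.0854]])

```text
t: 1.65
tool_pos: [0.437, -0.1121, 0.359]
tool_rot: [2.221, -2.22, 0.002]
contact_force: [-0.6, -0.9, 0.1]
opening: 0.0853
```

```bash
python3 - <<'E'
from h import *
o=ctrl.get_obs(); im=get_image("wrist"); cv2.imwrite("pics/b_wrist.png",im[:,:,::-1]); np.savez("b.npz",p=o["tool_pos"],r=o["tool_rot"]); print(o["t"],o["tool_pos"],o["tool_rot"],o["q"])
E
```

```text
1.65 [ 0.43701615 -0.11212173  0.35900149] [ 2.22099736e+00 -2.21964317e+00  1.82630445e-03] [-0.41516477 -0.41597868  1.81418312 -0.00192675  1.74287637  1.15469124]
```

View pics/b_wrist.png

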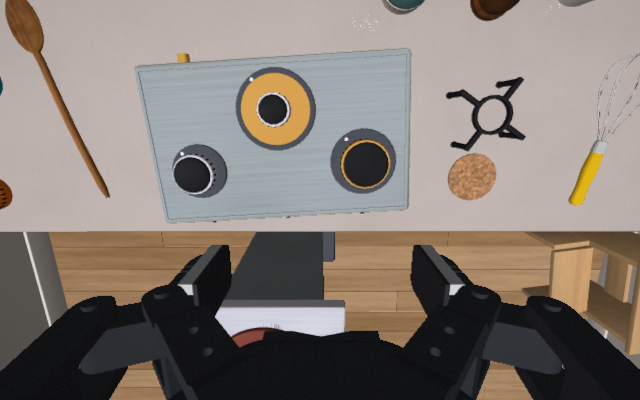

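The wrist view shows every target clearly: small head (272,110), medium head (193,173), large head (365,163), support ring (491,115) and pad (472,176). I'll fit ellipses in both views.

```bash
cat >> h.py <<'E'
def blobs(im,mask,lo=60,box=None):
    m=mask.astype(np.uint8)
    if box: mm=np.zeros_like(m); x0,y0,x1,y1=box; mm[y0:y1,x0:x1]=m[y0:y1,x0:x1]; m=mm
    cs,_=cv2.findContours(m,cv2.RETR_EXTERNAL,cv2.CHAIN_APPROX_NONE); out=[]
    for c in cs:
        if len(c)>=12 and cv2.contourArea(c)>lo:
            h=cv2.convexHull(c); e=cv2.fitEllipse(h if len(h)>=8 else c); out.append((e[0],e[1],cv2.contourArea(c)))
    return out
E
python3 - <<'E'
from h import *
d=np.load("b.npz"); C={"wrist":cam("wrist",{"tool_pos":d["p"],"tool_rot":d["r"]}),"top":cam("top")}
F={"wrist":"pics/b_wrist.png","top":"pics/a_top.png"}
for n in C:
    im=cv2.imread(F[n]); hsv=cv2.cvtColor(im,cv2.COLOR_BGR2HSV)
    rois={"wrist":{"L":(165,140,235,205),"M":(230,60,325,155),"R":(325,120,405,200)},"top":{"L":(285,215,322,250),"M":(320,180,366,224),"R":(366,208,406,246)}}[n]
    pv={"wrist":(193,173),"top":(303,231)}[n]
    print(n,"pix cap",im[pv[1],pv[0]], "row",hsv[pv[1],pv[0]-45:pv[0]+45:3,2].tolist())
    for k,b in rois.items():
        v=hsv[:,:,2]
        print(k,"cap",[(np.round(e,1).tolist(),np.round(s,1).tolist(),a) for e,s,a in blobs(im,v<38,40,b)])
        print(k,"brass",[(np.round(e,1).tolist(),np.round(s,1).tolist(),a) for e,s,a in blobs(im,(hsv[:,:,1]>110)&(v>90)&(hsv[:,:,0]<30),40,b)])
        pl=(v<118)|(hsv[:,:,1]>110)
        print(k,"collar",[(np.round(e,1).tolist(),np.round(s,1).tolist(),a) for e,s,a in blobs(im,pl,300,b)])
    b={"wrist":(440,145,505,205),"top":(425,222,462,258)}[n]
    print("pad",[(np.round(e,1).tolist(),np.round(s,1).tolist(),a) for e,s,a in blobs(im,(hsv[:,:,1]>70),40,b)])
    z={"wrist":im[70:210,130:530],"top":im[170:260,280:480]}[n]
E
```

```text
wrist pix cap [42 39 40] row [190, 192, 191, 175, 170, 175, 176, 175, 193, 39, 44, 43, 44, 42, 42, 42, 41, 39, 38, 35, 26, 220, 83, 89, 83, 88, 54, 176, 175, 176]
L cap [([192.0, 174.4], [32.0, 36.0], 243.5)]
L brass []
L collar [([191.5, 174.6], [33.9, 37.6], 961.0), ([199.7, 170.5], [51.0, 56.4], 903.5)]
M cap [([272.6, 108.8], [26.4, 28.2], 221.0)]
M brass [([274.9, 108.5], [68.4, 72.6], 3822.5)]
M collar [([275.4, 108.2], [78.9, 83.6], 5088.0)]
R cap [([365.9, 163.9], [42.0, 43.7], 828.0)]
R brass [([364.8, 163.3], [49.1, 49.7], 1844.0)]
R collar [([362.8, 160.5], [64.0, 66.2], 3246.0)]
pad [([471.8, 176.4], [44.0, 49.9], 1669.5)]
top pix cap [29 29 27] row [152, 152, 152, 156, 154, 149, 150, 152, 142, 136, 139, 66, 148, 34, 32, 29, 32, 33, 129, 70, 142, 138, 138, 141, 142, 141, 138, 138, 137, 140]
L cap [([302.9, 230.5], [15.4, 15.5], 172.5)]
L brass []
L collar [([303.7, 230.4], [27.2, 27.6], 561.5)]
M cap [([343.5, 201.1], [10.7, 11.1], 85.0)]
M brass [([343.1, 201.8], [32.1, 32.5], 784.5)]
M collar [([343.0, 201.7], [37.8, 38.0], 1079.5)]
R cap [([386.4, 227.1], [19.4, 19.7], 283.0)]
R brass []
R collar [([384.9, 227.1], [32.5, 33.1], 810.0)]
pad [([443.3, 239.7], [25.0, 25.8], 480.5)]
```

```bash
python3 - <<'E'
from h import *
d=np.load("b.npz"); W=cam("wrist",{"tool_pos":d["p"],"tool_rot":d["r"]});T=cam("top")
for n,w,t,z in [("L cap",(192,174.4),(302.9,230.5),.096),("M cap",(272.6,108.8),(343.5,201.1),.096),("R cap",(365.9,163.9),(386.4,227.1),.096),
 ("L col",(199.7,170.5),(303.7,230.4),.066),("M col",(275.4,108.2),(343,201.7),.066),("R col",(362.8,160.5),(384.9,227.1),.066),("pad",(471.8,176.4),(443.3,239.7),.005),("sup",(491,115),(446,207),.054)]:
    p,e=cross([ray(W,*w),ray(T,*t)]); print(n,p.round(4),np.round(e,4),"wrist@z",onz(W,*w,z)[:2].round(4),"top@z",onz(T,*t,z)[:2].round(4))
E
```

```text
L cap [0.4252 0.0663 0.0867] [0.0002 0.0002] wrist@z [0.4268 0.0622] top@z [0.4254 0.0659]
M cap [ 0.5127 -0.0496  0.087 ] [0. 0.] wrist@z [ 0.5126 -0.0509] top@z [ 0.512 -0.049]
R cap [ 0.4398 -0.1753  0.0848] [0.0003 0.0003] wrist@z [ 0.4414 -0.1739] top@z [ 0.4397 -0.173 ]
L col [0.4259 0.0651 0.0611] [0.0002 0.0002] wrist@z [0.4269 0.0632] top@z [0.4257 0.0649]
M col [ 0.5136 -0.0497  0.0607] [0.0006 0.0006] wrist@z [ 0.514  -0.0503] top@z [ 0.5126 -0.0495]
R col [ 0.4402 -0.1756  0.0557] [0.0003 0.0003] wrist@z [ 0.4418 -0.1738] top@z [ 0.44   -0.1741]
pad [ 0.4054 -0.3686 -0.0006] [0.0002 0.0002] wrist@z [ 0.4066 -0.3659] top@z [ 0.4054 -0.3666]
sup [ 0.5053 -0.3657  0.0368] [0.0003 0.0003] wrist@z [ 0.5054 -0.3563] top@z [ 0.5038 -0.3597]
```

The heights agree with the text to within calibration error: the caps stand about 27 mm above the collars. Next I'll approach the small head on the middle base.

```bash
python3 -c "
from h import *
delta([.513,-.050,.16],-90)"
```

```text
t=1.70 pos [ 0.4369 -0.1127  0.359 ] az -90.05 tilt z [-3.0e-04 -1.9e-03 -1.0e+00] F [ 0.3  0.6 -0.4] open 0.0854
-> turn [ 0.02 -0.11 -0.05] shift [-0.0631 -0.0761  0.1989]
```

Call:
jog_arm(deltas=[[[0,-0.1,0],[-0.063,-0.076,0.199],0.0854],[[0,-0.1,0],[-0.063,-0.076,0.199],0.0854],[[0,-0.1,0],[-0.063,-0.076,0.199],0.0854],[[0,-0.1,0],[-0.063,-0.076,0.199],0.0854],[[0,-0.1,0],[-0.063,-0.076,0.199],0.0854],[[0,-0.1,0],[-0.063,-0.076,0.199],0.0854],[[0,-0.1,0],[-0.063,-0.076,0.199],0.0854],[[0,-0.1,0],[-0.063,-0.076,0.199],0.0854]])

```text
t: 2.37
tool_pos: [0.5131, -0.0506, 0.1606]
tool_rot: [2.22, -2.222, -0.0]
contact_force: [0.1, -1.0, 0.6]
opening: 0.0857
```

```bash
python3 - <<'E'
from h import *
delta([.513,-.050,.069],-90)
o=ctrl.get_obs(); im=get_image("wrist"); cv2.imwrite("pics/c_wrist.png",im[:,:,::-1])
C=cam("wrist",o)
print(proj(C,[.513,-.050,.096]),proj(C,[.513,-.05,.066]))
E
```

```text
t=2.37 pos [ 0.5131 -0.0506  0.1606] az -90.07 tilt z [-7.e-04 -2.e-04 -1.e+00] F [ 0.1 -1.   0.6] open 0.0857
-> turn [ 0.04 -0.01 -0.07] shift [-0.0006 -0.      0.0916]
[319.5100889  212.39008793] [319.6373577  201.00645991]
```

View pics/c_wrist.png

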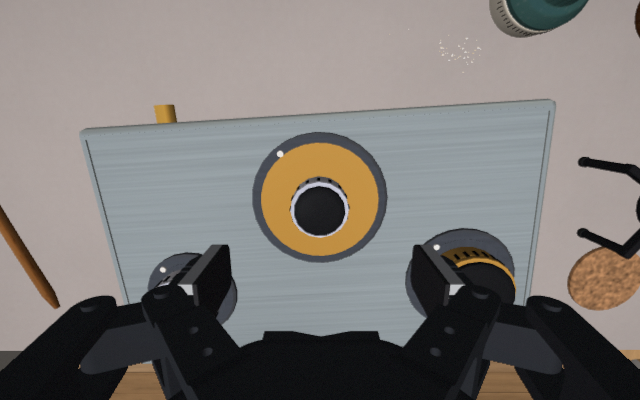

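The small head's cap shows at (320,210), within about 2 mm of the prediction. I'll descend and grip.

Call:
jog_arm(deltas=[[[0,0,0],[0,-0.001,0.04],0.0854],[[0,0,0],[0,-0.001,0.07],0.0854],[[0,0,0],[0,-0.001,0.085],0.0854],[[0,0,0],[0,-0.001,0.0915],0.0854],[[0,0,0],[0,-0.001,0.0915],0.06],[[0,0,0],[0,-0.001,0.0915],0.035],[[0,0,0],[0,-0.001,0.0915],0.035],[[0,0,0],[0,-0.001,0.0915],0.035],[[0,0,0],[0,-0.001,0.0915],0.035],[[0,0,0],[0,-0.001,0.0915],0.035],[[0,0,0],[0,-0.001,0.0915],0.035]], squeeze=40)

```text
t: 3.33
tool_pos: [0.5163, -0.0501, 0.0719]
tool_rot: [-2.22, 2.219, -0.007]
contact_force: [-1.1, -0.8, 5.8]
opening: 0.0425
```

Call:
jog_arm(deltas=[[[0,0,0],[0,0,-0.02],0.035],[[0,0,0],[0,0,-0.05],0.035],[[0,0,0],[0,0,-0.09],0.035],[[0,0,0],[0,0,-0.1],0.035],[[0,0,0],[0,0,-0.1],0.035]])

```text
t: 3.75
tool_pos: [0.5175, -0.0501, 0.1749]
tool_rot: [-2.218, 2.217, -0.015]
contact_force: [1.1, 0.5, 0.1]
opening: 0.0424
```

```bash
python3 - <<'E'
from h import *
delta([.406,-.366,.16],-90)
o=ctrl.get_obs(); im=get_image("wrist"); cv2.imwrite("pics/d_wrist.png",im[:,:,::-1])
E
```

```text
t=3.75 pos [ 0.5175 -0.0501  0.1749] az -89.98 tilt z [ 0.0111 -0.0026 -0.9999] F [1.1 0.5 0.1] open 0.0424
-> turn [-0.63 -0.15  0.02] shift [0.3158 0.1118 0.0145]
```

View pics/d_wrist.png

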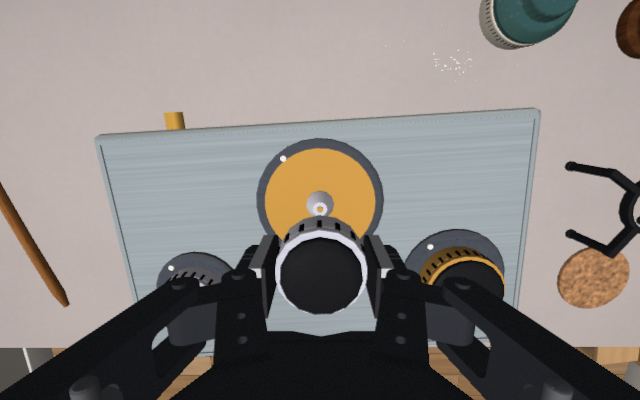

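The small head is held level, and the large base's spigot is in view at (320,207). Next is the move to the pad.

Call:
jog_arm(deltas=[[[-0.6,-0.1,0],[0.316,0.112,0.015],0.035],[[-0.6,-0.1,0],[0.316,0.112,0.015],0.035],[[-0.6,-0.1,0],[0.316,0.112,0.015],0.035],[[-0.6,-0.1,0],[0.316,0.112,0.015],0.035],[[-0.6,-0.1,0],[0.316,0.112,0.015],0.035],[[-0.6,-0.1,0],[0.316,0.112,0.015],0.035],[[-0.6,-0.1,0],[0.316,0.112,0.015],0.035],[[-0.6,-0.1,0],[0.316,0.112,0.015],0.035],[[-0.6,-0.1,0],[0.316,0.112,0.015],0.035],[[-0.6,-0.1,0],[0.316,0.112,0.015],0.035],[[-0.6,-0.1,0],[0.316,0.112,0.015],0.035]])

```text
t: 4.72
tool_pos: [0.4016, -0.3643, 0.1517]
tool_rot: [2.217, -2.218, -0.019]
contact_force: [0.2, 0.1, 0.4]
opening: 0.0427
```

```bash
python3 - <<'E'
from h import *
delta([.406,-.366,.013],-90)
o=ctrl.get_obs(); im=get_image("wrist"); cv2.imwrite("pics/e_wrist.png",im[:,:,::-1]); C=cam("wrist",o); print(proj(C,[.406,-.366,.005]))
hsv=cv2.cvtColor(im,cv2.COLOR_RGB2HSV)
print(blobs(im,(hsv[:,:,1]>70)&(hsv[:,:,2]>100),200)[:6])
E
```

```text
t=4.72 pos [ 0.4016 -0.3643  0.1517] az -90.03 tilt z [-0.0121  0.005  -0.9999] F [0.2 0.1 0.4] open 0.0427
-> turn [ 0.69  0.28 -0.03] shift [ 0.0024 -0.0061  0.1386]
[322.91141628 180.41530703]
[((453.7911376953125, 369.8291931152344), (31.56179428100586, 78.6744384765625), 957.0), ((319.0574645996094, 308.0546875), (58.282958984375, 131.68301391601562), 2732.0), ((554.3558349609375, 308.2694091796875), (101.90977478027344, 226.16848754882812), 8684.0), ((39.301971435546875, 301.03955078125), (74.79063415527344, 142.12850952148438), 5738.0), ((324.1316833496094, 179.31524658203125), (78.73068237304688, 80.72635650634766), 4846.0), ((517.9418334960938, 180.57803344726562), (30.01075553894043, 114.2741470336914), 2094.5)]
```

View pics/e_wrist.png

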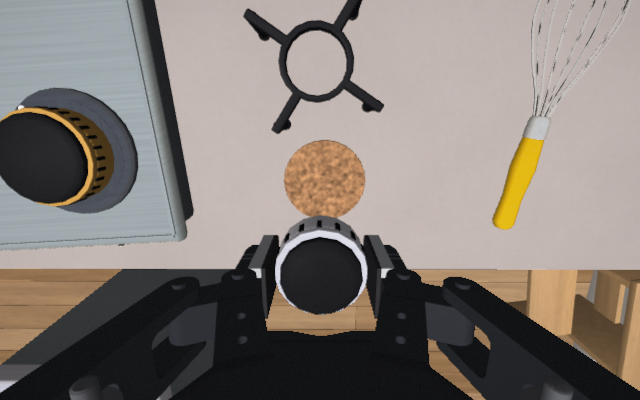

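The pad shows at (324,179), matching the prediction of (323,180). I'll let the arm settle, then lower.

```bash
python3 - <<'E'
from h import *
delta([.406,-.366,.013],-90)
E
```

```text
t=4.77 pos [ 0.4021 -0.3639  0.1521] az -89.96 tilt z [-0.0116  0.0043 -0.9999] F [ 0.2  0.8 -0.3] open 0.0429
-> turn [0.67 0.25 0.05] shift [ 0.0027 -0.0056  0.139 ]
```

Call:
jog_arm(deltas=[[[0,0,0],[0,0,0],0.035],[[0,0,0],[0,0,0],0.035],[[0,0,0],[0,0,0],0.035]])

```text
t: 5.02
tool_pos: [0.4028, -0.3643, 0.1537]
tool_rot: [2.22, -2.215, -0.013]
contact_force: [0.7, 0.4, -0.6]
opening: 0.0424
```

```bash
python3 - <<'E'
from h import *
delta([.406,-.366,.013],-90)
E
```

```text
t=5.02 pos [ 0.4028 -0.3643  0.1537] az -89.88 tilt z [-0.0101  0.0018 -0.9999] F [ 0.7  0.4 -0.6] open 0.0424
-> turn [0.58 0.1  0.12] shift [ 0.002  -0.0046  0.1406]
```

Call:
jog_arm(deltas=[[[0.6,0.1,0],[0.002,-0.0045,0.04],0.035],[[0.6,0.1,0],[0.002,-0.0045,0.08],0.035],[[0.6,0.1,0],[0.002,-0.0045,0.11],0.035],[[0.6,0.1,0],[0.002,-0.0045,0.125],0.035],[[0.6,0.1,0],[0.002,-0.0045,0.135],0.035],[[0.6,0.1,0],[0.002,-0.0045,0.139],0.035],[[0.6,0.1,0],[0.002,-0.0045,0.141],0.035],[[0.6,0.1,0],[0.002,-0.0045,0.1415],0.035],[[0.6,0.1,0],[0.002,-0.0045,0.1415],0.035]])

```text
t: 5.77
tool_pos: [0.4063, -0.3681, 0.0138]
tool_rot: [-2.222, 2.221, -0.005]
contact_force: [0.6, -0.8, -1.0]
opening: 0.0425
```

Call:
jog_arm(deltas=[[[0,0,0],[0,0,0.001],0.035],[[0,0,0],[0,0,0.002],0.035],[[0,0,0],[0,0,0.002],0.035]])

```text
t: 6.02
tool_pos: [0.4058, -0.3677, 0.011]
tool_rot: [-2.222, 2.221, -0.003]
contact_force: [0.1, -0.5, 0.3]
opening: 0.0423
```

Call:
jog_arm(deltas=[[[0,0,0],[0,0,0.001],0.035],[[0,0,0],[0,0,0.002],0.035],[[0,0,0],[0,0,0.002],0.035]])

```text
t: 6.27
tool_pos: [0.4058, -0.3677, 0.0109]
tool_rot: [-2.222, 2.221, -0.0]
contact_force: [-5.2, 5.5, 14.0]
opening: 0.0426
```

Contact at z = 0.0109 puts the head's underside 6 mm below the TCP. Releasing.

Call:
jog_arm(deltas=[[[0,0,0],[0,0,-0.001],0.06],[[0,0,0],[0,0,-0.001],0.0854],[[0,0,0],[0,0,-0.001],0.0854],[[0,0,0],[0,0,-0.001],0.0854],[[0,0,0],[0,0,-0.001],0.0854],[[0,0,0],[0,0,-0.04],0.0854],[[0,0,0],[0,0,-0.08],0.0854],[[0,0,0],[0,0,-0.12],0.0854],[[0,0,0],[0,0,-0.15],0.0854],[[0,0,0],[0,0,-0.15],0.0854],[[0,0,0],[0,0,-0.15],0.0854]])

```text
t: 7.18
tool_pos: [0.4064, -0.3684, 0.1609]
tool_rot: [2.222, -2.221, 0.009]
contact_force: [0.2, 0.3, -0.6]
opening: 0.0852
```

```bash
python3 - <<'E'
from h import *
delta([.441,-.174,.16],-90)
o=ctrl.get_obs(); im=get_image("wrist"); cv2.imwrite("pics/f_wrist.png",im[:,:,::-1]); C=cam("wrist",o); print(proj(C,[.406,-.3677,.035]))
np.savez("f.npz",p=o["tool_pos"],r=o["tool_rot"])
E
```

```text
t=7.18 pos [ 0.4064 -0.3684  0.1609] az -89.99 tilt z [ 0.0038 -0.004  -1.    ] F [ 0.2  0.3 -0.6] open 0.0852
-> turn [-0.22 -0.23  0.01] shift [-0.1944 -0.0347  0.0003]
[319.14902498 192.61113887]
```

View pics/f_wrist.png

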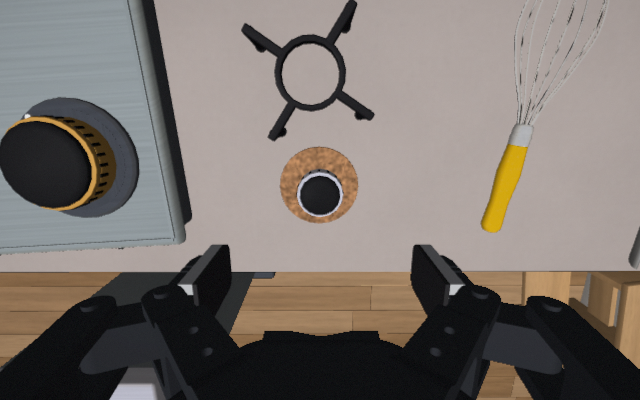

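The small head stands level on the pad at (320,193). Next is the large head.

Call:
jog_arm(deltas=[[[0,0,0],[-0.1945,-0.035,0],0.0854],[[0,0,0],[-0.1945,-0.035,0],0.0854],[[0,0,0],[-0.1945,-0.035,0],0.0854],[[0,0,0],[-0.1945,-0.035,0],0.0854],[[0,0,0],[-0.1945,-0.035,0],0.0854],[[0,0,0],[-0.1945,-0.035,0],0.0854],[[0,0,0],[-0.1945,-0.035,0],0.0854],[[0,0,0],[-0.1945,-0.035,0],0.0854]])

```text
t: 7.9
tool_pos: [0.4394, -0.1723, 0.1563]
tool_rot: [2.221, -2.22, -0.004]
contact_force: [-0.2, 0.7, -0.1]
opening: 0.0852
```

```bash
python3 - <<'E'
from h import *
delta([.441,-.174,.069],-90)
o=ctrl.get_obs(); im=get_image("wrist"); cv2.imwrite("pics/g_wrist.png",im[:,:,::-1]); C=cam("wrist",o); print(proj(C,[.441,-.174,.096]),proj(C,[.441,-.174,.066]))
np.savez("g.npz",p=o["tool_pos"],r=o["tool_rot"])
hsv=cv2.cvtColor(im,cv2.COLOR_RGB2HSV);v=hsv[:,:,2]
print(blobs(im,v<60,200,(250,120,400,245)),blobs(im,(hsv[:,:,1]>110)&(v>90),200,(250,120,400,245)),blobs(im,(v<118)|(hsv[:,:,1]>110),300,(235,120,410,260)))
E
```

```text
t=7.90 pos [ 0.4394 -0.1723  0.1563] az -89.96 tilt z [-0.0026  0.0013 -1.    ] F [-0.2  0.7 -0.1] open 0.0852
-> turn [0.15 0.07 0.04] shift [ 0.0018 -0.0018  0.0873]
[322.92207435 211.89018523] [322.69842905 200.27877607]
[((323.4127502441406, 209.95738220214844), (81.23190307617188, 84.01473999023438), 5062.5)] [((323.00494384765625, 207.7931365966797), (89.33184814453125, 92.57737731933594), 730.0)] [((323.0702209472656, 197.67869567871094), (113.5566177368164, 117.52165222167969), 10325.0)]
```

View pics/g_wrist.png

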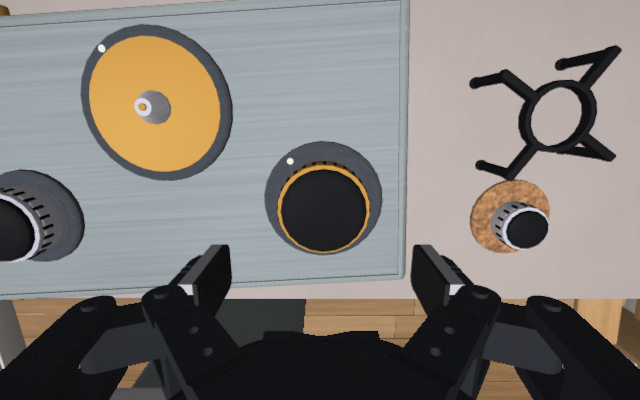

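The large head is centred at (323,210), as predicted. Descending and gripping.

Call:
jog_arm(deltas=[[[0,0,0],[0.001,-0.0025,0.04],0.0854],[[0,0,0],[0.001,-0.0025,0.065],0.0854],[[0,0,0],[0.001,-0.0025,0.08],0.0854],[[0,0,0],[0.001,-0.0025,0.086],0.0854],[[0,0,0],[0.001,-0.0025,0.087],0.0854],[[0,0,0],[0.001,-0.0025,0.087],0.058],[[0,0,0],[0.001,-0.0025,0.087],0.058],[[0,0,0],[0.001,-0.0025,0.087],0.058],[[0,0,0],[0.001,-0.0025,0.087],0.058],[[0,0,0],[0.001,-0.0025,0.087],0.058],[[0,0,0],[0.001,-0.0025,0.087],0.058]], squeeze=50)

```text
t: 8.87
tool_pos: [0.4441, -0.1747, 0.0731]
tool_rot: [-2.221, 2.221, -0.006]
contact_force: [-1.3, -2.3, 5.3]
opening: 0.0659
```

Call:
jog_arm(deltas=[[[0,0,0],[0,0,-0.02],0.058],[[0,0,0],[0,0,-0.05],0.058],[[0,0,0],[0,0,-0.08],0.058],[[0,0,0],[0,0,-0.09],0.058],[[0,0,0],[0,0,-0.09],0.058],[[0,0,0],[0,0,-0.09],0.058],[[0,0,0],[0,0,-0.09],0.058]])

```text
t: 9.45
tool_pos: [0.4415, -0.1728, 0.1586]
tool_rot: [2.221, -2.221, -0.006]
contact_force: [-0.5, -0.5, -1.8]
opening: 0.0657
```

```bash
python3 - <<'E'
from h import *
delta([.514,-.050,.16],-90)
o=ctrl.get_obs(); im=get_image("wrist"); cv2.imwrite("pics/h_wrist.png",im[:,:,::-1]); C=cam("wrist",o)
E
```

```text
t=9.45 pos [ 0.4415 -0.1728  0.1586] az -89.99 tilt z [-0.0031  0.0021 -1.    ] F [-0.5 -0.5 -1.8] open 0.0657
-> turn [0.18 0.12 0.01] shift [-0.1228 -0.0725 -0.0013]
```

View pics/h_wrist.png

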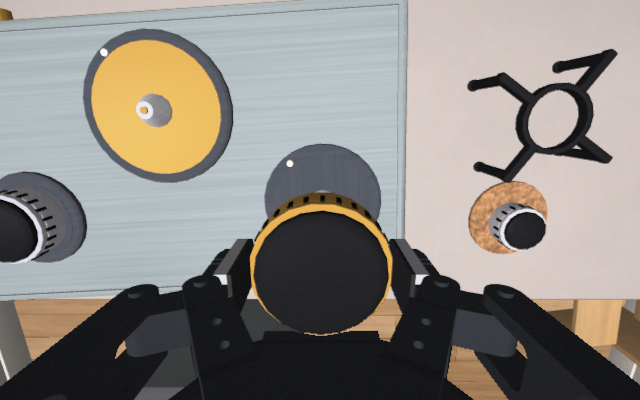

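```bash
cat >> h.py <<'E'
def held(u,v,z=-.0235):
    c=calibration("wrist");M=c["tool_from_camera"];K=c["mtx"]
    d=M[:3,:3]@np.array([(u-K[0,2])/K[0,0],-(v-K[1,2])/K[1,1],-1.]);o=M[:3,3];return o+d*(z-o[2])/d[2]
E
python3 - <<'E'
from h import *
im=cv2.imread("pics/h_wrist.png");hsv=cv2.cvtColor(im,cv2.COLOR_BGR2HSV);v=hsv[:,:,2]
print(blobs(im,(hsv[:,:,1]>110)&(v>90),200,(240,180,400,340)))
m=(v<60); print([b for b in blobs(im,m,2000,(253,210,388,332))])
C=cam("wrist",{"tool_pos":np.array([.4415,-.1728,.1586]),"tool_rot":ctrl.get_obs()["tool_rot"]})
print("M spigot from h",onz(C,143.5,110,.082), "collar", blobs(im,(v<118)|(hsv[:,:,1]>110),3000,(70,15,240,195)))
z=im[95:125,125:190];cv2.imwrite("pics/z1.png",cv2.resize(z,None,fx=10,fy=10))
d=cv2.imread("pics/d_wrist.png");z=d[185:225,295:345];cv2.imwrite("pics/z2.png",cv2.resize(z,None,fx=10,fy=10))
# small head cap in d
hs=cv2.cvtColor(d,cv2.COLOR_BGR2HSV);print([b for b in blobs(d,hs[:,:,2]<60,1000,(282,233,358,316))])
C2=cam("wrist",{"tool_pos":np.array([.5175,-.0501,.1749]),"tool_rot":np.array([-2.218,2.217,-.015])})
print("M spigot from d",onz(C2,319.5,208,.082))
print(held(320,264),held(320,272))
E
```

```text
[((320.086669921875, 266.1366271972656), (138.35809326171875, 144.0185546875), 1868.0)]
[((317.9927978515625, 275.95068359375), (125.76842498779297, 141.73789978027344), 12650.5)]
M spigot from h [ 0.51191206 -0.04964492  0.082     ] collar [((157.94996643066406, 105.05276489257812), (140.01815795898438, 162.02073669433594), 17521.0)]
[((320.8557434082031, 275.4553527832031), (76.36832427978516, 81.13712310791016), 4628.5)]
M spigot from d [ 0.51309327 -0.04965049  0.082     ]
[-6.42743568e-05 -5.11831436e-03 -2.35000000e-02] [-6.36347704e-05 -1.27988765e-03 -2.35000000e-02]
```

View pics/z2.png

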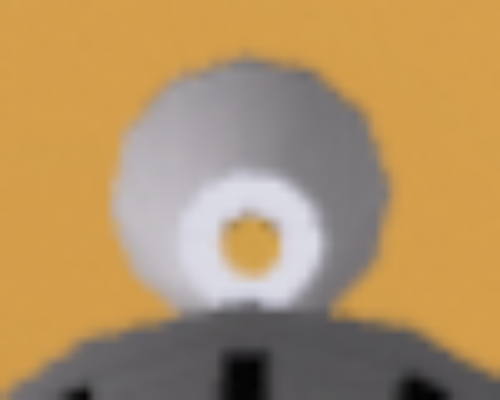

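The held large head is level. Base-to-base offsets from the images agree with the grasp poses, so the middle-base target is tool x,y ≈ (0.5165, -0.0503). I'll move to hover there.

Call:
jog_arm(deltas=[[[0,0,0],[-0.124,-0.074,0],0.058],[[0,0,0],[-0.124,-0.074,0],0.058],[[0,0,0],[-0.124,-0.074,0],0.058],[[0,0,0],[-0.124,-0.074,0],0.058],[[0,0,0],[-0.124,-0.074,0],0.058],[[0,0,0],[-0.124,-0.074,0.04],0.058],[[0,0,0],[-0.124,-0.074,0.05],0.058],[[0,0,0],[-0.124,-0.074,0.05],0.058],[[0,0,0],[-0.124,-0.074,0.05],0.058],[[0,0,0],[-0.124,-0.074,0.05],0.058],[[0,0,0],[-0.124,-0.074,0.05],0.058],[[0,0,0],[-0.124,-0.074,0.05],0.058]])

```text
t: 10.5
tool_pos: [0.5177, -0.0502, 0.1129]
tool_rot: [-2.22, 2.221, -0.004]
contact_force: [0.3, 0.2, -2.3]
opening: 0.0658
```

```bash
python3 - <<'E'
from h import *
delta([.5165,-.0503,.0731],-90)
E
```

```text
t=10.50 pos [ 0.5177 -0.0502  0.1129] az -90.02 tilt z [ 3.1e-03 -6.0e-04 -1.0e+00] F [ 0.3  0.2 -2.3] open 0.0658
-> turn [-0.18 -0.03 -0.02] shift [0.0001 0.0014 0.0398]
```

Call:
jog_arm(deltas=[[[0,0,0],[0,0.001,0.015],0.058],[[0,0,0],[0,0.001,0.022],0.058],[[0,0,0],[0,0.001,0.027],0.058],[[0,0,0],[0,0.001,0.031],0.058],[[0,0,0],[0,0.001,0.034],0.058],[[0,0,0],[0,0.001,0.036],0.058],[[0,0,0],[0,0.001,0.036],0.058]])

```text
t: 11.08
tool_pos: [0.5157, -0.0496, 0.075]
tool_rot: [-2.222, 2.221, 0.0]
contact_force: [0.5, 0.7, -1.3]
opening: 0.0656
```

Call:
jog_arm(deltas=[[[0,0,0],[0,0,0.001],0.058],[[0,0,0],[0,0,0.002],0.058],[[0,0,0],[0,0,0.003],0.058],[[0,0,0],[0,0,0.003],0.058]])

```text
t: 11.42
tool_pos: [0.5161, -0.0497, 0.0731]
tool_rot: [-2.221, 2.221, -0.001]
contact_force: [-2.4, 0.4, 3.3]
opening: 0.0658
```

Contact at exactly z = 0.0731, so the large head is seated. Release and lift.

Call:
jog_arm(deltas=[[[0,0,0],[0,0,-0.001],0.0854],[[0,0,0],[0,0,-0.001],0.0854],[[0,0,0],[0,0,-0.001],0.0854],[[0,0,0],[0,0,-0.001],0.0854],[[0,0,0],[0,0,-0.03],0.0854],[[0,0,0],[0,0,-0.06],0.0854],[[0,0,0],[0,0,-0.09],0.0854],[[0,0,0],[-0.114,0.088,-0.09],0.0854],[[0,0,0],[-0.114,0.088,-0.09],0.0854],[[0,0,0],[-0.114,0.088,-0.09],0.0854],[[0,0,0],[-0.114,0.088,-0.09],0.0854],[[0,0,0],[-0.114,0.088,-0.09],0.0854]])

```text
t: 12.42
tool_pos: [0.4256, 0.0668, 0.1618]
tool_rot: [-2.225, 2.216, 0.001]
contact_force: [0.6, -0.3, -0.5]
opening: 0.0856
```

Call:
jog_arm(deltas=[[[0,0,0],[0,0,0],0.0854],[[0,0,0],[0,0,0],0.0854]])

```text
t: 12.58
tool_pos: [0.4282, 0.064, 0.1624]
tool_rot: [-2.221, 2.221, -0.002]
contact_force: [0.2, -0.2, 1.4]
opening: 0.0853
```

```bash
python3 - <<'E'
from h import *
delta([.4285,.064,.073],-90)
o=ctrl.get_obs(); im=get_image("wrist"); cv2.imwrite("pics/i_wrist.png",im[:,:,::-1]); C=cam("wrist",o); print(proj(C,[.4262,.064,.096]),proj(C,[.4262,.064,.066]))
E
```

```text
t=12.58 pos [0.4282 0.064  0.1624] az -89.99 tilt z [ 1.2e-03 -3.0e-04 -1.0e+00] F [ 0.2 -0.2  1.4] open 0.0853
-> turn [-0.07 -0.02  0.01] shift [ 0.     -0.0002  0.0894]
[320.39018592 214.36827332] [320.41014297 202.92314891]
```

View pics/i_wrist.png

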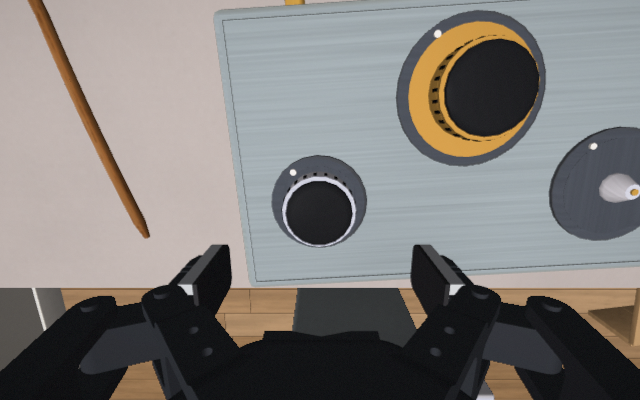

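The large head sits on the brass-faced base at (480,90). The medium head is centred under the gripper at (319,212).

Call:
jog_arm(deltas=[[[0,0,0],[0,0,0.04],0.0854],[[0,0,0],[0,0,0.065],0.0854],[[0,0,0],[0,0,0.08],0.0854],[[0,0,0],[0,0,0.088],0.0854],[[0,0,0],[0,0,0.0895],0.0854],[[0,0,0],[0,0,0.0895],0.046],[[0,0,0],[0,0,0.0895],0.046],[[0,0,0],[0,0,0.0895],0.046],[[0,0,0],[0,0,0.0895],0.046],[[0,0,0],[0,0,0.0895],0.046],[[0,0,0],[0,0,0.0895],0.046],[[0,0,0],[0,0,0.0895],0.046]])

```text
t: 13.63
tool_pos: [0.4296, 0.0642, 0.0749]
tool_rot: [-2.22, 2.219, -0.006]
contact_force: [-0.2, -1.1, 5.5]
opening: 0.0537
```

Call:
jog_arm(deltas=[[[0,0,0],[0,0,-0.02],0.046],[[0,0,0],[0,0,-0.05],0.046],[[0,0,0],[0,0,-0.08],0.046],[[0,0,0],[0,0,-0.08],0.046],[[0,0,0],[0.239,-0.015,-0.08],0.046],[[0,0,0],[0.239,-0.015,-0.08],0.046],[[0,0,0],[0.239,-0.015,-0.08],0.046],[[0,0,0],[0.239,-0.015,-0.08],0.046],[[0,0,0],[0.239,-0.015,-0.08],0.046],[[0,0,0],[0.239,-0.015,-0.08],0.046],[[0,0,0],[0.239,-0.015,-0.08],0.046],[[0,0,0],[0.239,-0.015,-0.08],0.046]])

```text
t: 14.63
tool_pos: [0.4425, -0.1759, 0.1524]
tool_rot: [-2.218, 2.224, 0.001]
contact_force: [-0.5, 0.4, -1.0]
opening: 0.0539
```

Call:
jog_arm(deltas=[[[0,0,0],[0,0,0.02],0.046],[[0,0,0],[0,0,0.04],0.046],[[0,0,0],[0,0,0.04],0.046],[[0,0,0],[0,0,0.04],0.046],[[0,0,0],[0,0,0.04],0.046]])

```text
t: 15.05
tool_pos: [0.4432, -0.1739, 0.1134]
tool_rot: [-2.223, 2.219, -0.001]
contact_force: [0.7, -0.3, -0.5]
opening: 0.0536
```

```bash
python3 - <<'E'
from h import *
delta([.4442,-.1747,.0749],-90)
o=ctrl.get_obs(); im=get_image("wrist"); cv2.imwrite("pics/j_wrist.png",im[:,:,::-1])
E
```

```text
t=15.05 pos [ 0.4432 -0.1739  0.1134] az -89.91 tilt z [ 1.1e-03 -2.0e-04 -1.0e+00] F [ 0.7 -0.3 -0.5] open 0.0536
-> turn [-0.06 -0.01  0.09] shift [ 0.0007 -0.001   0.0385]
```

View pics/j_wrist.png

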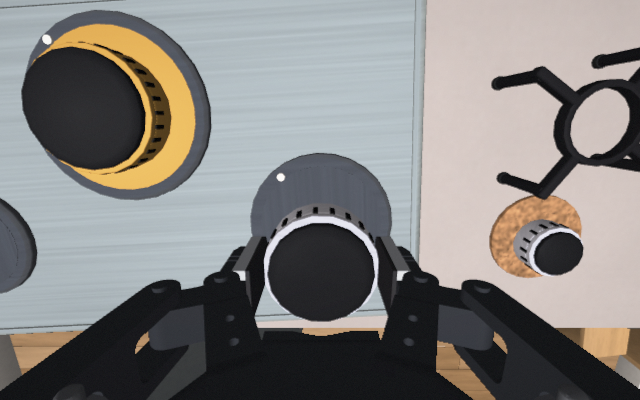

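The medium head is level over the medium collar, which is centred at column 321. Lowering.

Call:
jog_arm(deltas=[[[0,0,0],[0.0007,-0.001,0.015],0.046],[[0,0,0],[0.0007,-0.001,0.022],0.046],[[0,0,0],[0.0007,-0.001,0.027],0.046],[[0,0,0],[0.0007,-0.001,0.031],0.046],[[0,0,0],[0.0007,-0.001,0.034],0.046],[[0,0,0],[0.0007,-0.001,0.036],0.046],[[0,0,0],[0.0007,-0.001,0.0375],0.046],[[0,0,0],[0.0007,-0.001,0.0385],0.046],[[0,0,0],[0.0007,-0.001,0.0395],0.046],[[0,0,0],[0.0007,-0.001,0.0395],0.046]])

```text
t: 15.93
tool_pos: [0.4442, -0.1755, 0.0749]
tool_rot: [-2.222, 2.221, -0.0]
contact_force: [-3.1, 2.4, 8.0]
opening: 0.054
```

Seated at z = 0.0749, the same height as its grasp. Release and go to the small head on the pad.

Call:
jog_arm(deltas=[[[0,0,0],[0,0,-0.001],0.0854],[[0,0,0],[0,0,-0.001],0.0854],[[0,0,0],[0,0,-0.001],0.0854],[[0,0,0],[0,0,-0.001],0.0854],[[0,0,0],[0,0,-0.03],0.0854],[[0,0,0],[0,0,-0.06],0.0854],[[0,0,0],[0,0,-0.07],0.0854],[[0,0,0],[0.193,0.038,-0.07],0.0854],[[0,0,0],[0.193,0.038,-0.07],0.0854],[[0,0,0],[0.193,0.038,-0.07],0.0854],[[0,0,0],[0.193,0.038,-0.07],0.0854],[[0,0,0],[0.193,0.038,-0.07],0.0854]])

```text
t: 16.93
tool_pos: [0.4048, -0.3712, 0.1429]
tool_rot: [2.22, -2.223, 0.001]
contact_force: [-0.1, -0.5, 0.2]
opening: 0.0852
```

Call:
jog_arm(deltas=[[[0,0,0],[0,0,0],0.0854],[[0,0,0],[0,0,0],0.0854],[[0,0,0],[0,0,0],0.0854]])

```text
t: 17.18
tool_pos: [0.4056, -0.3679, 0.1424]
tool_rot: [-2.221, 2.221, 0.002]
contact_force: [0.1, -0.3, -0.9]
opening: 0.0858
```

```bash
python3 - <<'E'
from h import *
delta([.4058,-.3677,.011],-90)
o=ctrl.get_obs(); im=get_image("wrist"); cv2.imwrite("pics/k_wrist.png",im[:,:,::-1]);print(o["tool_pos"],o["tool_rot"])
np.savez("k.npz",p=o["tool_pos"],r=o["tool_rot"])
E
```

```text
t=17.18 pos [ 0.4056 -0.3679  0.1424] az -90.01 tilt z [-2.0e-04  1.3e-03 -1.0e+00] F [ 0.1 -0.3 -0.9] open 0.0858
-> turn [ 0.01  0.08 -0.01] shift [ 0.     -0.0003  0.1314]
[ 0.40558043 -0.36785597  0.14240706] [-2.22069084e+00  2.22111070e+00  1.74275669e-03]
```

View pics/k_wrist.png

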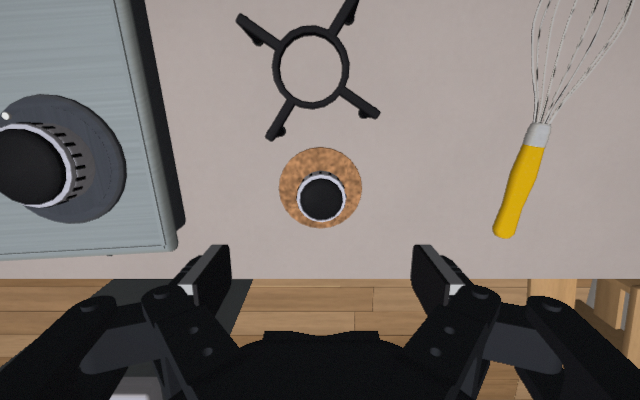

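The small head is at (320,198) on the pad, centred under the gripper. Gripping it.

Call:
jog_arm(deltas=[[[0,0,0],[0,0,0.04],0.0854],[[0,0,0],[0,0,0.08],0.0854],[[0,0,0],[0,0,0.11],0.0854],[[0,0,0],[0,0,0.125],0.0854],[[0,0,0],[0,0,0.131],0.0854],[[0,0,0],[0,0,0.131],0.035],[[0,0,0],[0,0,0.131],0.035],[[0,0,0],[0,0,0.131],0.035],[[0,0,0],[0,0,0.131],0.035],[[0,0,0],[0,0,0.131],0.035],[[0,0,0],[0,0,0.131],0.035],[[0,0,0],[0,0,0.131],0.035]], squeeze=40)

```text
t: 18.23
tool_pos: [0.4073, -0.3697, 0.0147]
tool_rot: [-2.221, 2.221, -0.007]
contact_force: [1.5, 1.1, 5.9]
opening: 0.042
```

Call:
jog_arm(deltas=[[[0,0,0],[0,0,-0.04],0.035],[[0,0,0],[0,0,-0.08],0.035],[[0,0,0],[0,0,-0.12],0.035],[[0,0,0],[0,0,-0.145],0.035],[[0,0,0],[0,0,-0.145],0.035],[[0,0,0],[-0.434,-0.023,-0.145],0.035],[[0,0,0],[-0.434,-0.023,-0.145],0.035],[[0,0,0],[-0.434,-0.023,-0.145],0.035],[[0,0,0],[-0.434,-0.023,-0.145],0.035],[[0,0,0],[-0.434,-0.023,-0.145],0.035],[[0,0,0],[-0.434,-0.023,-0.145],0.035],[[0,0,0],[-0.434,-0.023,-0.145],0.035]])

```text
t: 19.23
tool_pos: [0.4205, -0.0752, 0.1568]
tool_rot: [-2.22, 2.222, -0.001]
contact_force: [1.7, 0.4, -0.9]
opening: 0.0424
```

```bash
python3 - <<'E'
from h import *
delta([.4308,.0642,.115],-90)
E
```

```text
t=19.23 pos [ 0.4205 -0.0752  0.1568] az -90.04 tilt z [ 8.e-04 -0.e+00 -1.e+00] F [ 1.7  0.4 -0.9] open 0.0424
-> turn [-0.04 -0.   -0.04] shift [-0.1394 -0.0101  0.0418]
```

Call:
jog_arm(deltas=[[[0,0,0],[-0.13,-0.0095,0],0.035],[[0,0,0],[-0.13,-0.0095,0],0.035],[[0,0,0],[-0.13,-0.0095,0.02],0.035],[[0,0,0],[-0.13,-0.0095,0.04],0.035],[[0,0,0],[-0.13,-0.0095,0.04],0.035],[[0,0,0],[-0.13,-0.0095,0.04],0.035],[[0,0,0],[-0.13,-0.0095,0.04],0.035]])

```text
t: 19.82
tool_pos: [0.4309, 0.0523, 0.1177]
tool_rot: [-2.221, 2.222, -0.001]
contact_force: [0.1, -0.3, 0.5]
opening: 0.0419
```

```bash
python3 - <<'E'
from h import *
delta([.4308,.0642,.0757],-90)
o=ctrl.get_obs(); im=get_image("wrist"); cv2.imwrite("pics/l_wrist.png",im[:,:,::-1])
E
```

```text
t=19.82 pos [0.4309 0.0523 0.1177] az -90.02 tilt z [ 8.e-04 -3.e-04 -1.e+00] F [ 0.1 -0.3  0.5] open 0.0419
-> turn [-0.05 -0.02 -0.02] shift [-0.0119  0.0001  0.042 ]
```

View pics/l_wrist.png

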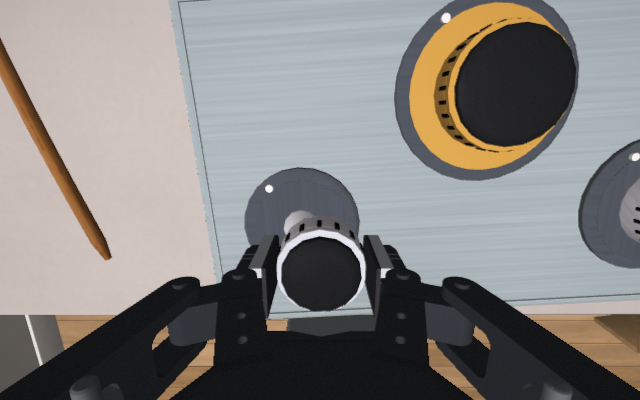

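The tool is still 12 mm short in y; the spigot shows at (300,220). I'll correct that first, then lower.

Call:
jog_arm(deltas=[[[0,0,0],[-0.012,0,0.01],0.035],[[0,0,0],[-0.012,0,0.015],0.035],[[0,0,0],[-0.012,0,0.015],0.035],[[0,0,0],[-0.012,0,0.015],0.035],[[0,0,0],[-0.012,0,0.015],0.035]])

```text
t: 20.28
tool_pos: [0.4312, 0.0642, 0.1029]
tool_rot: [-2.22, 2.222, -0.002]
contact_force: [0.9, 0.4, -0.8]
opening: 0.0423
```

```bash
python3 - <<'E'
from h import *
delta([.4308,.0642,.0757],-90)
E
```

```text
t=20.28 pos [0.4312 0.0642 0.1029] az -90.05 tilt z [ 1.3e-03 -2.0e-04 -1.0e+00] F [ 0.9  0.4 -0.8] open 0.0423
-> turn [-0.08 -0.01 -0.05] shift [0.     0.0004 0.0272]
```

Call:
jog_arm(deltas=[[[0,0,0],[0,0.0004,0.006],0.035],[[0,0,0],[0,0.0004,0.011],0.035],[[0,0,0],[0,0.0004,0.016],0.035],[[0,0,0],[0,0.0004,0.02],0.035],[[0,0,0],[0,0.0004,0.023],0.035],[[0,0,0],[0,0.0004,0.025],0.035],[[0,0,0],[0,0.0004,0.0265],0.035],[[0,0,0],[0,0.0004,0.028],0.035],[[0,0,0],[0,0.0004,0.028],0.035]])

```text
t: 21.03
tool_pos: [0.4307, 0.065, 0.0757]
tool_rot: [-2.222, 2.221, -0.0]
contact_force: [-3.4, -0.0, 7.3]
opening: 0.0425
```

Seated at z = 0.0757 as predicted. Release, lift and look.

Call:
jog_arm(deltas=[[[0,0,0],[0,0,-0.001],0.0854],[[0,0,0],[0,0,-0.001],0.0854],[[0,0,0],[0,0,-0.001],0.0854],[[0,0,0],[0,0,-0.001],0.0854],[[0,0,0],[0,0,-0.03],0.0854],[[0,0,0],[0,0,-0.06],0.0854],[[0,0,0],[0,0,-0.09],0.0854],[[0,0,0],[0,0,-0.12],0.0854],[[0,0,0],[0,0,-0.15],0.0854],[[0,0,0],[0,0,-0.15],0.0854],[[0,0,0],[0,0,-0.15],0.0854]])

```text
t: 21.95
tool_pos: [0.4315, 0.0649, 0.2265]
tool_rot: [-2.219, 2.219, -0.006]
contact_force: [-0.6, -0.4, -0.5]
opening: 0.0852
```

```bash
python3 - <<'E'
from h import *
delta([.47,-.36,.22],-90)
o=ctrl.get_obs(); im=get_image("wrist"); cv2.imwrite("pics/m_wrist.png",im[:,:,::-1]);np.savez("m.npz",p=o["tool_pos"],r=o["tool_rot"])
t=get_image("top"); cv2.imwrite("pics/m_top.png",t[:,:,::-1])
E
```

```text
t=21.95 pos [0.4315 0.0649 0.2265] az -89.99 tilt z [ 0.0051 -0.     -1.    ] F [-0.6 -0.4 -0.5] open 0.0852
-> turn [-0.29 -0.    0.01] shift [ 0.4249 -0.0384  0.0067]
```

View pics/m_wrist.png

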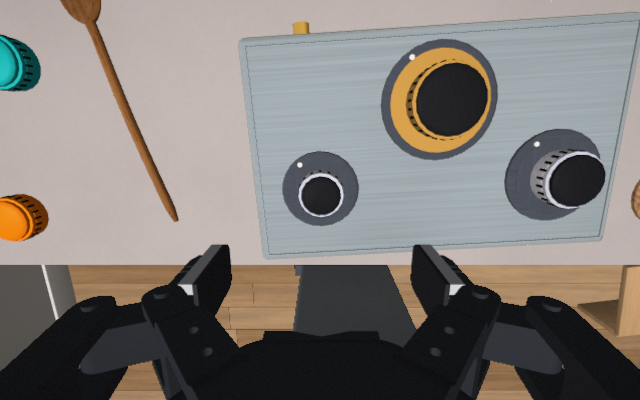

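All three heads are on their matching bases: small (321,193), large (447,100), medium (568,180). Now to look at the support from two wrist positions.

Call:
jog_arm(deltas=[[[0,0,0],[0.425,-0.01,0.007],0.0854],[[0,0,0],[0.425,-0.01,0.007],0.0854],[[0,0,0],[0.425,-0.01,0.007],0.0854],[[0,0,0],[0.425,-0.01,0.007],0.0854],[[0,0,0],[0.425,-0.01,0.007],0.0854],[[0,0,0],[0.425,-0.01,0.007],0.0854],[[0,0,0],[0.425,-0.01,0.007],0.0854],[[0,0,0],[0.425,-0.01,0.007],0.0854],[[0,0,0],[0.425,-0.01,0.007],0.0854],[[0,0,0],[0.425,-0.01,0.007],0.0854],[[0,0,0],[0.425,-0.01,0.007],0.0854],[[0,0,0],[0.425,-0.01,0.007],0.0854]])

```text
t: 23.05
tool_pos: [0.439, -0.3616, 0.2142]
tool_rot: [-2.217, 2.225, 0.007]
contact_force: [0.6, 0.3, -0.0]
opening: 0.0853
```

Call:
jog_arm(deltas=[[[0,0,0],[0,0,0],0.0854],[[0,0,0],[0,0,0],0.0854],[[0,0,0],[0,0,0],0.0854]])

```text
t: 23.3
tool_pos: [0.4404, -0.3583, 0.2167]
tool_rot: [-2.223, 2.219, 0.001]
contact_force: [-0.4, -0.0, 0.1]
opening: 0.0855
```

```bash
python3 - <<'E'
from h import *
o=ctrl.get_obs(); im=get_image("wrist"); cv2.imwrite("pics/n_wrist.png",im[:,:,::-1]);np.savez("n.npz",p=o["tool_pos"],r=o["tool_rot"]);print(o["tool_pos"],o["tool_rot"])
delta([.50,-.36,.16],-90)
E
```

```text
[ 0.44044416 -0.35829901  0.21670179] [-2.22325013e+00  2.21879998e+00  1.10125575e-03]
t=23.35 pos [ 0.4406 -0.3584  0.2171] az -89.88 tilt z [ 3.e-04  4.e-04 -1.e+00] F [-0.4  1.4  0.1] open 0.0857
-> turn [-0.02  0.02  0.12] shift [ 0.0017 -0.0594  0.0571]
```

View pics/n_wrist.png

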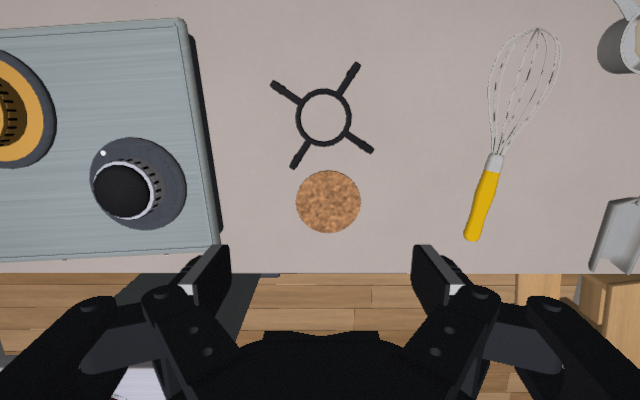

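```bash
cat >> h.py <<'E'
def support(f,box,C,z=.054):
    im=cv2.imread(f);v=cv2.cvtColor(im,cv2.COLOR_BGR2HSV)[:,:,2]
    m=np.zeros(v.shape,np.uint8);x0,y0,x1,y1=box;m[y0:y1,x0:x1]=(v[y0:y1,x0:x1]<90)
    n,l,s,c=cv2.connectedComponentsWithStats(m);k=1+np.argmax(s[1:,4]);m=(l==k).astype(np.uint8)
    cs,h=cv2.findContours(m,cv2.RETR_CCOMP,cv2.CHAIN_APPROX_NONE)
    holes=[c for c,hh in zip(cs,h[0]) if hh[3]>=0]; hole=max(holes,key=cv2.contourArea); e=cv2.fitEllipse(hole)
    ctr=onz(C,*e[0],z); ys,xs=np.nonzero(m); P=np.array([onz(C,x,y,z)[:2] for x,y in zip(xs,ys)])-ctr[:2]
    r=np.hypot(*P.T);a=np.arctan2(P[:,1],P[:,0]); sel=(r>.033)&(r<.043)
    yaw=np.degrees(np.angle(np.mean(np.exp(4j*a[sel])))/4)  # arms mod 90
    print(f,"hole px",np.round(e[0],1),"axes",np.round(e[1],1),"ctr@z",ctr.round(4),"arm az mod90",yaw.round(1),"-> axis",(yaw+45).round(1),"rmax",np.sort(r)[-5].round(4))
    return e[0],[np.degrees(np.angle(np.mean(np.exp(1j*a[sel&(abs(np.angle(np.exp(1j*(a-q))))<.5)])))).round(1) for q in np.radians(yaw+90*np.arange(4))]
E
python3 - <<'E'
from h import *
d=np.load("n.npz");C=cam("wrist",{"tool_pos":d["p"],"tool_rot":d["r"]})
print(support("pics/n_wrist.png",(255,50,385,172),C))
E
```

```text
pics/n_wrist.png hole px [323.  117.3] axes [46.5 48.5] ctr@z [ 0.506  -0.3605  0.054 ] arm az mod90 -33.2 -> axis 11.8 rmax 0.0591
((323.0186462402344, 117.28250885009766), [np.float64(-33.7), np.float64(57.6), np.float64(147.4), np.float64(-123.9)])
```

Call:
jog_arm(deltas=[[[0,0,-6],[0.0,-0.03,0.02],0.0854],[[0,0,-11.7],[0.001,-0.06,0.04],0.0854],[[0,0,-11.7],[0.001,-0.066,0.057],0.0854],[[0,0,-11.7],[0.001,-0.066,0.057],0.0854],[[0,0,-11.7],[0.001,-0.066,0.057],0.0854],[[0,0,-11.7],[0.001,-0.066,0.057],0.0854],[[0,0,-11.7],[0.001,-0.066,0.057],0.0854]])

```text
t: 23.93
tool_pos: [0.5065, -0.3614, 0.1623]
tool_rot: [2.436, -1.984, 0.005]
contact_force: [0.5, 0.2, -0.3]
opening: 0.0854
```

```bash
python3 - <<'E'
from h import *
o=ctrl.get_obs(); im=get_image("wrist"); cv2.imwrite("pics/o_wrist.png",im[:,:,::-1]);np.savez("o.npz",p=o["tool_pos"],r=o["tool_rot"])
C=cam("wrist",o)
e,aa=support("pics/o_wrist.png",(225,130,420,300),C);print(aa)
d=np.load("n.npz");C1=cam("wrist",{"tool_pos":d["p"],"tool_rot":d["r"]})
print(cross([ray(C1,323,117.3),ray(C,*e)]))
delta([.506,-.3605,.044],-78.2)
E
```

```text
pics/o_wrist.png hole px [318.9 195. ] axes [49.6 52.3] ctr@z [ 0.5079 -0.3601  0.054 ] arm az mod90 -33.1 -> axis 11.9 rmax 0.0604
[np.float64(-34.3), np.float64(58.3), np.float64(143.5), np.float64(-119.9)]
(array([ 0.50591759, -0.36053364,  0.0463361 ]), [np.float64(3.203055318540221e-05), np.float64(3.203055318543883e-05)])
t=23.98 pos [ 0.5065 -0.3616  0.1623] az -78.32 tilt z [ 0.0025 -0.002  -1.    ] F [ 0.2 -0.6  0.7] open 0.0853
-> turn [-0.12 -0.14 -0.12] shift [-0.0014  0.0005  0.1183]
```

View pics/o_wrist.png

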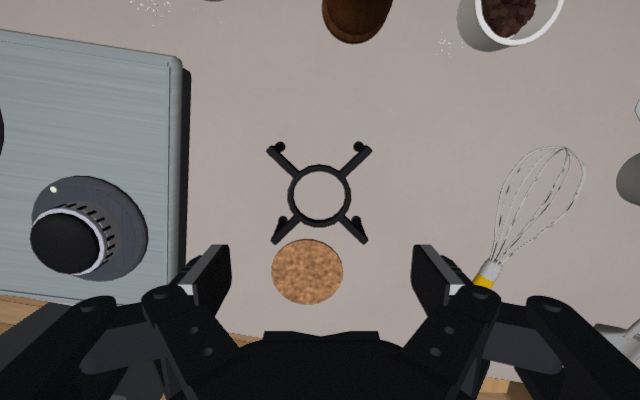

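The support is aligned with the jaws: ring at (319,195), arms at 45°. Triangulated ring height is about 0.046, biased low in the same way as the other heights. Descending to grip.

Call:
jog_arm(deltas=[[[0,0,0],[-0.0014,-0.0005,0.04],0.0854],[[0,0,0],[-0.0014,-0.0005,0.08],0.0854],[[0,0,0],[-0.0014,-0.0005,0.11],0.0854],[[0,0,0],[-0.0014,-0.0005,0.124],0.0854],[[0,0,0],[-0.0014,-0.0005,0.127],0.0854],[[0,0,0],[-0.0014,-0.0005,0.127],0.046],[[0,0,0],[-0.0014,-0.0005,0.127],0.046],[[0,0,0],[-0.0014,-0.0005,0.127],0.046],[[0,0,0],[-0.0014,-0.0005,0.127],0.046],[[0,0,0],[-0.0014,-0.0005,0.127],0.046],[[0,0,0],[-0.0014,-0.0005,0.127],0.046],[[0,0,0],[-0.0014,-0.0005,0.127],0.046]])

```text
t: 24.98
tool_pos: [0.5085, -0.3613, 0.037]
tool_rot: [2.436, -1.983, 0.009]
contact_force: [-1.1, 0.8, 6.3]
opening: 0.055
```

```bash
python3 - <<'E'
from h import *
delta([.506,-.3605,.044],-78.2)
o=ctrl.get_obs(); im=get_image("wrist"); cv2.imwrite("pics/p_wrist.png",im[:,:,::-1])
E
```

```text
t=24.98 pos [ 0.5085 -0.3613  0.037 ] az -78.29 tilt z [ 0.0045 -0.0039 -1.    ] F [-1.1  0.8  6.3] open 0.055
-> turn [-0.21 -0.27 -0.09] shift [-0.0013  0.0022 -0.007 ]
```

View pics/p_wrist.png

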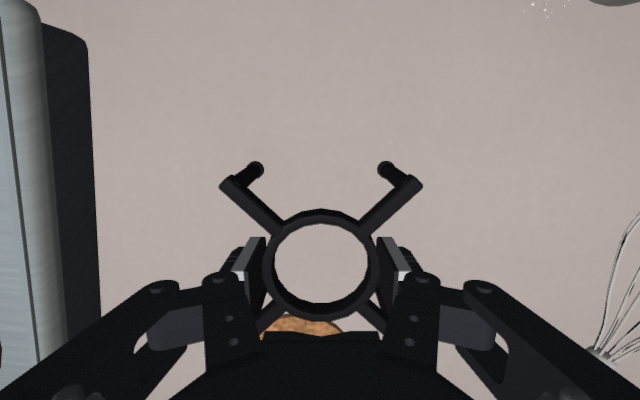

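```bash
python3 - <<'E'
from h import *
def top_bot(f,u,mode):
    im=cv2.imread(f);v=cv2.cvtColor(im,cv2.COLOR_BGR2HSV)[:,:,2]; return v[200:345,u].tolist()
im=cv2.imread("pics/p_wrist.png");v=cv2.cvtColor(im,cv2.COLOR_BGR2HSV)[:,:,2]
# hole of ring
m=(v>120).astype(np.uint8); cs,h=cv2.findContours(m,cv2.RETR_LIST,cv2.CHAIN_APPROX_NONE)
for c in cs:
    if cv2.contourArea(c)>3000 and cv2.pointPolygonTest(c,(320,250),False)>0 and cv2.contourArea(c)<20000: print("hole",cv2.fitEllipse(c))
# white rims: fit to outer boundary of bright thin rim lower half
for f,b in (("pics/j_wrist.png",(263,212,380,325)),("pics/l_wrist.png",(275,228,367,314))):
    im=cv2.imread(f);hs=cv2.cvtColor(im,cv2.COLOR_BGR2HSV);mm=(hs[:,:,2]>185)&(hs[:,:,1]<40)
    x0,y0,x1,y1=b; ys,xs=np.nonzero(mm[y0:y1,x0:x1]); pts=np.column_stack([xs+x0,ys+y0]).astype(np.float32)
    print(f,len(pts),cv2.fitEllipse(pts))
im=cv2.imread("pics/h_wrist.png");hs=cv2.cvtColor(im,cv2.COLOR_BGR2HSV);mm=(hs[:,:,2]>150)&(hs[:,:,1]>110)
ys,xs=np.nonzero(mm[205:337,248:395]);print("large",cv2.fitEllipse(np.column_stack([xs+248,ys+205]).astype(np.float32)))
E
```

```text
hole ((320.5657043457031, 262.8984375), (77.6978530883789, 91.70246887207031), 88.93325805664062)
pics/j_wrist.png 2639 ((320.8153076171875, 275.76385498046875), (112.8113021850586, 120.76834106445312), 93.24163055419922)
pics/l_wrist.png 1540 ((320.75677490234375, 274.5124206542969), (87.7057113647461, 93.03606414794922), 62.8587532043457)
large ((320.6864013671875, 270.2854309082031), (127.00131225585938, 139.37060546875), 91.22150421142578)
```

```bash
python3 - <<'E'
from h import *
for f in "hjlp":
    im=cv2.imread(f"pics/{f}_wrist.png"); print(f,[(r,im[r,321].tolist()) for r in list(range(192,240,2))+list(range(300,340,2))])
E
python3 - <<'E'
import cv2
a=[cv2.imread(f"pics/{f}_wrist.png")[190:345,240:400] for f in "hjlp"]
import numpy as np
cv2.imwrite("pics/z3.png",cv2.resize(np.vstack([np.hstack(a[:2]),np.hstack(a[2:])]),None,fx=2.4,fy=1.9,interpolation=cv2.INTER_CUBIC)[:600,:800])
E
```

```text
h [(192, [118, 124, 133]), (194, [30, 59, 77]), (196, [7, 7, 6]), (198, [4, 4, 5]), (200, [21, 21, 21]), (202, [31, 56, 74]), (204, [64, 130, 173]), (206, [87, 179, 231]), (208, [84, 179, 231]), (210, [65, 132, 177]), (212, [23, 21, 19]), (214, [33, 32, 31]), (216, [39, 34, 36]), (218, [40, 36, 37]), (220, [43, 39, 39]), (222, [41, 37, 39]), (224, [45, 41, 42]), (226, [44, 40, 40]), (228, [43, 39, 40]), (230, [46, 43, 42]), (232, [46, 43, 42]), (234, [43, 40, 39]), (236, [45, 42, 42]), (238, [45, 41, 41]), (300, [39, 36, 36]), (302, [39, 37, 36]), (304, [41, 38, 37]), (306, [37, 35, 33]), (308, [40, 36, 35]), (310, [40, 38, 38]), (312, [40, 36, 37]), (314, [40, 38, 37]), (316, [38, 36, 37]), (318, [40, 37, 38]), (320, [37, 34, 35]), (322, [39, 35, 34]), (324, [40, 37, 35]), (326, [38, 35, 36]), (328, [37, 35, 35]), (330, [39, 36, 35]), (332, [37, 35, 33]), (334, [61, 78, 97]), (336, [20, 16, 16]), (338, [25, 23, 21])]
j [(192, [102, 92, 87]), (194, [102, 93, 88]), (196, [103, 93, 88]), (198, [100, 90, 86]), (200, [102, 92, 88]), (202, [101, 91, 89]), (204, [102, 99, 101]), (206, [103
[... 2055 characters left out ...]
8, 40]), (218, [38, 35, 37]), (220, [34, 32, 32]), (222, [33, 30, 33]), (224, [165, 169, 179]), (226, [164, 168, 179]), (228, [164, 169, 179]), (230, [164, 168, 179]), (232, [165, 168, 178]), (234, [165, 168, 180]), (236, [164, 168, 179]), (238, [166, 169, 180]), (300, [166, 169, 181]), (302, [149, 152, 162]), (304, [8, 8, 7]), (306, [10, 12, 10]), (308, [13, 12, 10]), (310, [15, 15, 15]), (312, [10, 12, 10]), (314, [26, 24, 24]), (316, [33, 31, 32]), (318, [31, 26, 29]), (320, [29, 26, 27]), (322, [81, 116, 159]), (324, [83, 119, 162]), (326, [93, 131, 180]), (328, [94, 134, 183]), (330, [92, 131, 179]), (332, [93, 132, 180]), (334, [89, 127, 173]), (336, [51, 68, 88]), (338, [20, 19, 17])]
```

View pics/z3.png

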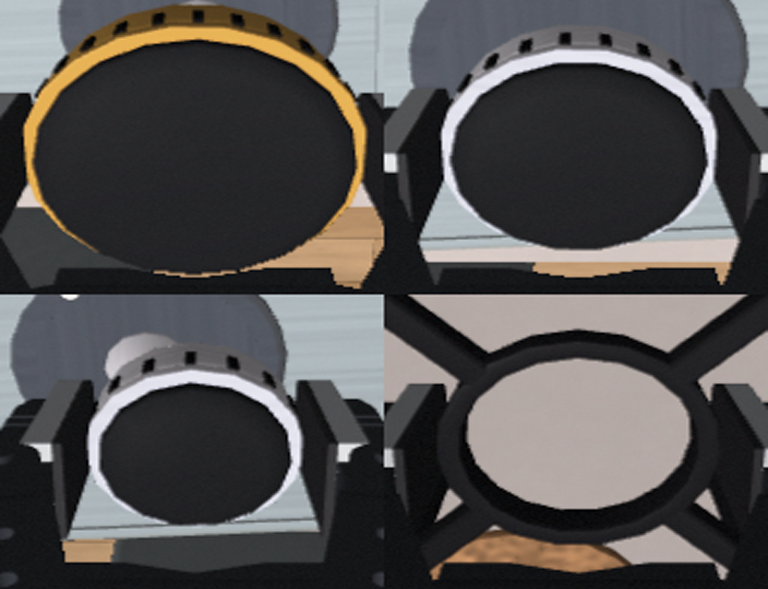

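```bash
python3 - <<'E'
from h import *
for n,row,z,off in [("large up",203.5,-.0159,.034),("large dn",333,-.0229,-.031),("med up",215.7,-.0141,.028),("med dn",320.5,-.0211,-.025),("small up",229.2,-.0133,.022),("small dn",310.3,-.0203,-.019),("sup up",214.5,-.017,.028),("sup dn",321.3,-.017,-.028)]:
    print(n,"centre y mm",((held(321,row,z)[1]+off)*1000).round(2))
E
```

```text
large up centre y mm 3.93
large dn centre y mm -0.39
med up centre y mm 4.11
med dn centre y mm 0.21
small up centre y mm 4.84
small dn centre y mm 1.3
sup up centre y mm 2.59
sup dn centre y mm 0.78
```

Call:
jog_arm(deltas=[[[0,0,0],[0,0,-0.02],0.046],[[0,0,0],[0,0,-0.05],0.046],[[0,0,0],[0,0,-0.08],0.046],[[0,0,0],[0,0,-0.11],0.046],[[0,0,0],[0,0,-0.14],0.046],[[0,0,0],[0,0,-0.16],0.046],[[0,0,0],[0,0,-0.16],0.046],[[0,0,0],[0,0,-0.16],0.046],[[0,0,0],[0,0,-0.16],0.046]])

```text
t: 25.78
tool_pos: [0.5059, -0.359, 0.1917]
tool_rot: [-2.436, 1.983, 0.003]
contact_force: [0.1, 0.5, -2.4]
opening: 0.0545
```

```bash
python3 - <<'E'
from h import *
delta([.429,.0645,.195],-90)
im=get_image("scene"); cv2.imwrite("pics/q_scene.png",im[:,:,::-1])
E
```

```text
t=25.78 pos [ 0.5059 -0.359   0.1917] az -78.29 tilt z [-0.0011  0.0014 -1.    ] F [ 0.1  0.5 -2.4] open 0.0545
-> turn [ 0.05  0.09 11.71] shift [-0.4303 -0.0106 -0.0027]
```

View pics/q_scene.png

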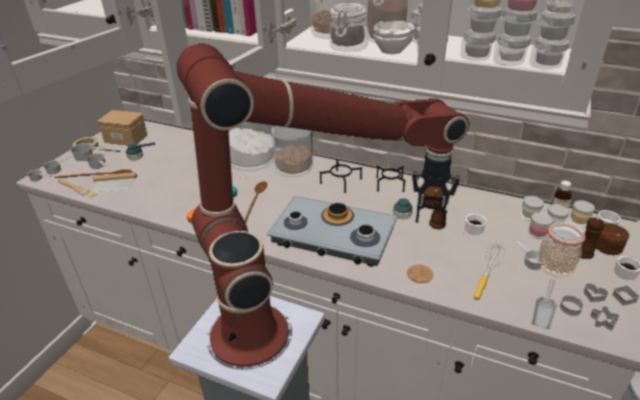

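The support is held up level at (435,195), and the pepper mill behind it has not moved. Carrying it over to the small burner.

Call:
jog_arm(deltas=[[[0,0,0],[-0.04,-0.001,-0.003],0.046],[[0,0,3],[-0.08,-0.002,-0.003],0.046],[[0,0,6],[-0.12,-0.003,-0.003],0.046],[[0,0,9],[-0.16,-0.004,-0.003],0.046],[[0,0,11.7],[-0.2,-0.005,-0.003],0.046],[[0,0,11.7],[-0.24,-0.006,-0.003],0.046],[[0,0,11.7],[-0.28,-0.007,-0.003],0.046],[[0,0,11.7],[-0.32,-0.008,-0.003],0.046],[[0,0,11.7],[-0.36,-0.009,-0.003],0.046],[[0,0,11.7],[-0.4,-0.01,-0.003],0.046],[[0,0,11.7],[-0.4305,-0.0105,-0.003],0.046],[[0,0,11.7],[-0.4305,-0.0105,-0.003],0.046]])

```text
t: 26.83
tool_pos: [0.4269, 0.0685, 0.1936]
tool_rot: [2.228, -2.214, -0.007]
contact_force: [-0.3, -0.4, -1.4]
opening: 0.0548
```

Call:
jog_arm(deltas=[[[0,0,0],[0,0,0],0.046],[[0,0,0],[0,0,0],0.046],[[0,0,0],[0,0,0],0.046],[[0,0,0],[0,0,0],0.046]])

```text
t: 27.17
tool_pos: [0.4295, 0.0631, 0.1956]
tool_rot: [2.219, -2.223, -0.001]
contact_force: [0.5, 0.2, -0.6]
opening: 0.0541
```

```bash
python3 - <<'E'
from h import *
delta([.429,.0645,.14],-90)
im=get_image("wrist"); cv2.imwrite("pics/r_wrist.png",im[:,:,::-1])
E
```

```text
t=27.17 pos [0.4295 0.0631 0.1956] az -90.11 tilt z [-7.e-04 -1.e-04 -1.e+00] F [ 0.5  0.2 -0.6] open 0.0541
-> turn [ 0.04 -0.01 -0.11] shift [-0.0014  0.0004  0.0556]
```

View pics/r_wrist.png

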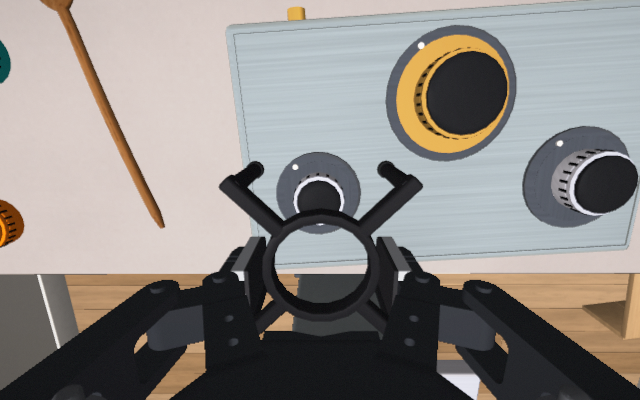

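Call:
jog_arm(deltas=[[[0,0,0],[-0.0014,0.0004,0.025],0.046],[[0,0,0],[-0.0014,0.0004,0.05],0.046],[[0,0,0],[-0.0014,0.0004,0.068],0.046],[[0,0,0],[-0.0014,0.0004,0.08],0.046],[[0,0,0],[-0.0014,0.0004,0.085],0.046],[[0,0,0],[-0.0014,0.0004,0.085],0.046],[[0,0,0],[-0.0014,0.0004,0.085],0.046],[[0,0,0],[-0.0014,0.0004,0.085],0.046]])

```text
t: 27.88
tool_pos: [0.4303, 0.0653, 0.1128]
tool_rot: [-2.22, 2.22, -0.003]
contact_force: [0.4, -0.6, -1.7]
opening: 0.0546
```

```bash
python3 - <<'E'
from h import *
delta([.429,.0645,.097],-90)
im=get_image("wrist"); cv2.imwrite("pics/s_wrist.png",im[:,:,::-1])
E
```

```text
t=27.88 pos [0.4303 0.0653 0.1128] az -90.01 tilt z [ 0.003  0.    -1.   ] F [ 0.4 -0.6 -1.7] open 0.0546
-> turn [-0.17  0.   -0.01] shift [0.0008 0.0013 0.0158]
```

View pics/s_wrist.png

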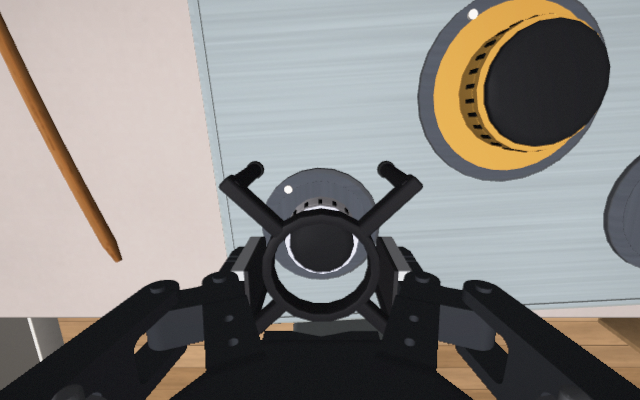

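The ring and small head line up in column (321 against 321). Creeping down.

Call:
jog_arm(deltas=[[[0,0,0],[0.0005,0.001,0.005],0.046],[[0,0,0],[0.0005,0.001,0.009],0.046],[[0,0,0],[0.0005,0.001,0.012],0.046],[[0,0,0],[0.0005,0.001,0.014],0.046],[[0,0,0],[0.0005,0.001,0.015],0.046],[[0,0,0],[0.0005,0.001,0.016],0.046],[[0,0,0],[0.0005,0.001,0.016],0.046],[[0,0,0],[0.0005,0.001,0.016],0.046]])

```text
t: 28.6
tool_pos: [0.4284, 0.0651, 0.0969]
tool_rot: [2.222, -2.221, 0.0]
contact_force: [-5.3, 0.6, 9.1]
opening: 0.0546
```

```bash
python3 - <<'E'
from h import *
delta([.429,.0645,.097],-90)
o=ctrl.get_obs();im=get_image("wrist"); cv2.imwrite("pics/t_wrist.png",im[:,:,::-1]);np.savez("t.npz",p=o["tool_pos"],r=o["tool_rot"])
C=cam("wrist",o); print("head cap",proj(C,[.427,.064,.096]),"ring",proj(C,[.427,.064,.114]))
E
```

```text
t=28.60 pos [0.4284 0.0651 0.0969] az -89.97 tilt z [-1.e-04 -2.e-04 -1.e+00] F [-5.3  0.6  9.1] open 0.0546
-> turn [ 0.   -0.01  0.03] shift [ 0.0006 -0.0006 -0.0001]
head cap [322.28167488 252.96985368] ring [322.49112857 270.18460355]
```

View pics/t_wrist.png

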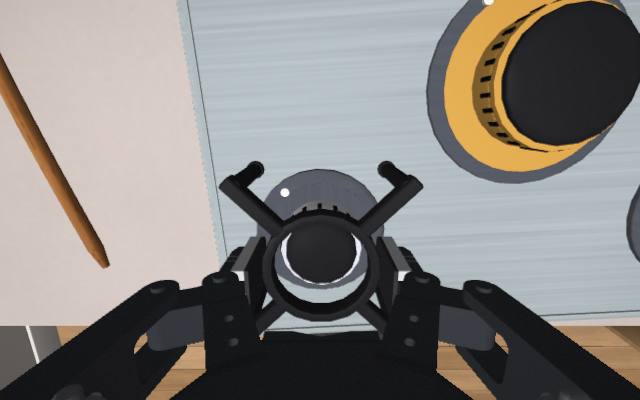

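```bash
python3 - <<'E'
from h import *
im=cv2.imread("pics/t_wrist.png"); cv2.imwrite("pics/z4.png",cv2.resize(im[190:330,240:400],None,fx=4.2,fy=4.2,interpolation=cv2.INTER_CUBIC))
print([(r,im[r,321].tolist()) for r in range(170,330,2)])
E
```

```text
[(170, [82, 76, 74]), (172, [97, 89, 87]), (174, [99, 92, 88]), (176, [104, 93, 88]), (178, [104, 94, 90]), (180, [105, 94, 90]), (182, [103, 93, 89]), (184, [104, 94, 90]), (186, [104, 94, 90]), (188, [104, 94, 89]), (190, [104, 93, 89]), (192, [104, 94, 90]), (194, [104, 94, 90]), (196, [103, 94, 88]), (198, [104, 95, 90]), (200, [101, 96, 96]), (202, [92, 89, 92]), (204, [48, 47, 47]), (206, [49, 47, 49]), (208, [57, 56, 56]), (210, [17, 13, 15]), (212, [18, 15, 16]), (214, [26, 24, 24]), (216, [50, 47, 48]), (218, [48, 45, 46]), (220, [44, 40, 40]), (222, [40, 37, 36]), (224, [40, 37, 38]), (226, [43, 39, 41]), (228, [44, 42, 41]), (230, [45, 42, 41]), (232, [44, 41, 41]), (234, [44, 40, 41]), (236, [42, 40, 40]), (238, [44, 43, 41]), (240, [45, 41, 42]), (242, [44, 42, 42]), (244, [42, 39, 38]), (246, [43, 40, 40]), (248, [42, 40, 39]), (250, [42, 39, 39]), (252, [42, 38, 38]), (254, [42, 38, 38]), (256, [41, 38, 38]), (258, [40, 38, 37]), (260, [39, 36, 36]), (262, [42, 38, 38]), (264, [41, 37, 36]), (266, [40, 37, 37]), (268, [37, 34, 35]), (270, [40, 36, 36]), (272, [39, 37, 36]), (274, [40, 37, 36]), (276, [37, 35, 35]), (278, [37, 35, 35]), (280, [35, 32, 33]), (282, [80, 74, 74]), (284, [211, 196, 193]), (286, [101, 91, 86]), (288, [111, 104, 100]), (290, [197, 191, 181]), (292, [195, 190, 179]), (294, [195, 190, 179]), (296, [196, 191, 181]), (298, [194, 189, 178]), (300, [197, 192, 181]), (302, [171, 166, 157]), (304, [16, 14, 15]), (306, [15, 12, 14]), (308, [13, 12, 10]), (310, [16, 12, 13]), (312, [17, 16, 16]), (314, [36, 32, 33]), (316, [42, 38, 39]), (318, [40, 37, 38]), (320, [39, 34, 37]), (322, [195, 191, 180]), (324, [193, 188, 178]), (326, [108, 106, 102]), (328, [194, 189, 179])]
```

View pics/z4.png

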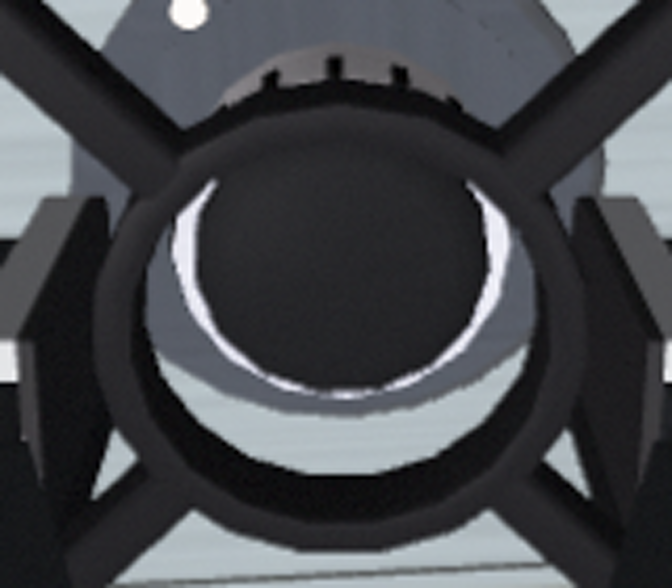

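```bash
python3 - <<'E'
from h import *
d=np.load("t.npz");C=cam("wrist",{"tool_pos":d["p"],"tool_rot":d["r"]})
for dz in (0,-.005):
  for n,r,z,o in [("ring lo",321.3,.114,.028),("ring up",214.7,.114,-.028),("cap lo",281.8,.096,.019),("rim lo",285.2,.089,.022),("head up",200,.066,-.022),("collar up",169.7,.066,-.04),("collar lo",288.6,.066,.04)]:
    print(dz,n,((onz(C,321,r,z+dz)[0]+o)*1000).round(2))
E
```

```text
0 ring lo 427.67
0 ring up 425.76
0 cap lo 429.32
0 rim lo 426.03
0 head up 425.0
0 collar up 425.19
0 collar lo 427.55
-0.005 ring lo 423.84
-0.005 ring up 424.09
-0.005 cap lo 426.35
-0.005 rim lo 422.98
-0.005 head up 423.6
-0.005 collar up 424.33
-0.005 collar lo 424.43
```

The ring and collar axes agree to about 0.5 mm in x (426.7 and 426.4), and contact at z = 0.0969 puts the feet on the plate. Releasing.

Call:
jog_arm(deltas=[[[0,0,0],[0,0,-0.001],0.06],[[0,0,0],[0,0,-0.001],0.07],[[0,0,0],[0,0,-0.001],0.0854],[[0,0,0],[0,0,-0.001],0.0854],[[0,0,0],[0,0,-0.001],0.0854],[[0,0,0],[0,0,-0.02],0.0854],[[0,0,0],[0,0,-0.05],0.0854],[[0,0,0],[0,0,-0.08],0.0854],[[0,0,0],[0,0,-0.11],0.0854],[[0,0,0],[0,0,-0.14],0.0854],[[0,0,0],[0,0,-0.14],0.0854],[[0,0,0],[0,0,-0.14],0.0854]])

```text
t: 29.65
tool_pos: [0.4293, 0.0649, 0.2375]
tool_rot: [-2.219, 2.219, -0.006]
contact_force: [-0.1, -0.6, -0.2]
opening: 0.0855
```

```bash
python3 - <<'E'
from h import *
o=ctrl.get_obs();im=get_image("wrist"); cv2.imwrite("pics/u_wrist.png",im[:,:,::-1]);np.savez("u.npz",p=o["tool_pos"],r=o["tool_rot"])
for n in ("top","scene"):
    t=get_image(n); cv2.imwrite(f"pics/u_{n}.png",t[:,:,::-1])
C=cam("wrist",o)
e,aa=support("pics/u_wrist.png",(225,110,420,300),C,.114);print(aa)
E
```

```text
pics/u_wrist.png hole px [320.7 192.7] axes [44.  44.6] ctr@z [0.4295 0.0647 0.114 ] arm az mod90 -43.9 -> axis 1.1 rmax 0.0608
[np.float64(-43.6), np.float64(47.5), np.float64(133.3), np.float64(-133.4)]
```

View pics/u_wrist.png

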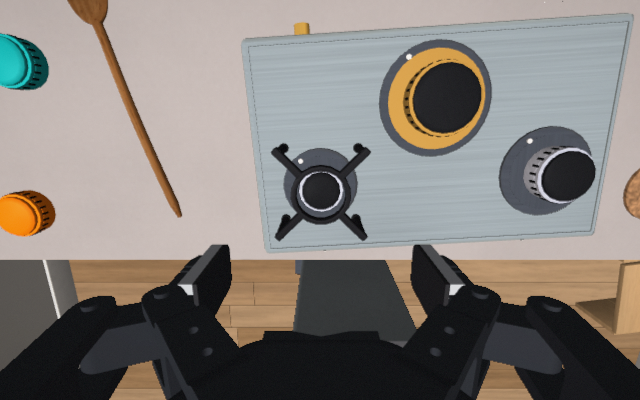

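View pics/u_top.png

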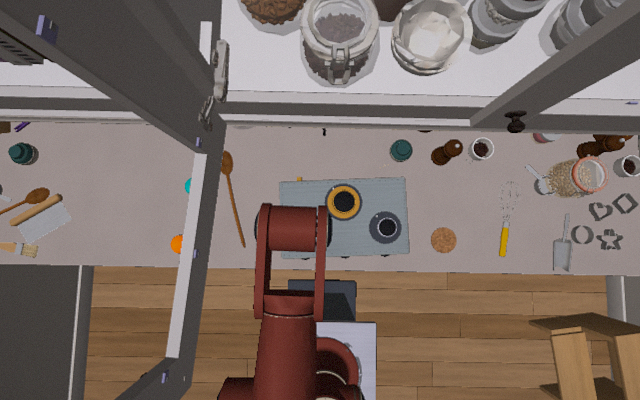

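View pics/u_scene.png

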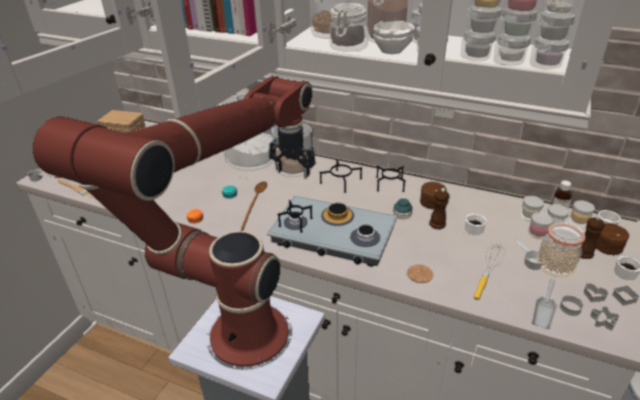

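The wrist view shows the support round the small burner, with its ring at (321,193) and the head cap inside it. I'll move aside so the other cameras can check centring and level.

Call:
jog_arm(deltas=[[[0,0,0],[0.04,0,-0.03],0.0854],[[0,0,0],[0.08,0,-0.06],0.0854],[[0,0,0],[0.12,0,-0.07],0.0854],[[0,0,0],[0.3,0,-0.07],0.0854],[[0,0,0],[0.3,0,-0.07],0.0854],[[0,0,0],[0.3,0,-0.07],0.0854],[[0,0,0],[0.3,0,-0.07],0.0854],[[0,0,0],[0.3,0,-0.07],0.0854],[[0,0,0],[0.3,0,-0.07],0.0854],[[0,0,0],[0.3,0,-0.07],0.0854],[[0,0,0],[0.3,0,-0.07],0.0854],[[0,0,0],[0.3,0,-0.07],0.0854]])

```text
t: 30.8
tool_pos: [0.428, -0.2338, 0.3042]
tool_rot: [-2.223, 2.219, 0.002]
contact_force: [-0.4, -0.2, 0.3]
opening: 0.0855
```

```bash
python3 - <<'E'
from h import *
o=ctrl.get_obs();im=get_image("wrist"); cv2.imwrite("pics/v_wrist.png",im[:,:,::-1]);np.savez("v.npz",p=o["tool_pos"],r=o["tool_rot"])
for n,(x0,y0,x1,y1) in (("top",(270,130,470,270)),("scene",(250,150,450,290))):
    t=get_image(n)[:,:,::-1]; cv2.imwrite(f"pics/v_{n}.png",t); cv2.imwrite(f"pics/v_{n}_z.png",cv2.resize(t[y0:y1,x0:x1],None,fx=4,fy=4,interpolation=cv2.INTER_CUBIC))
print(o["t"],o["tool_pos"])
E
```

```text
30.8 [ 0.42798724 -0.23383712  0.30424697]
```

View pics/v_top_z.png

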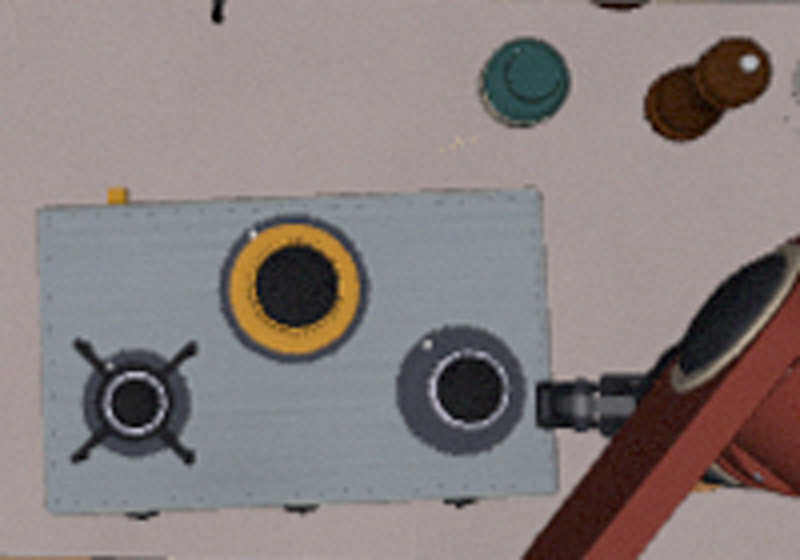

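View pics/v_scene_z.png

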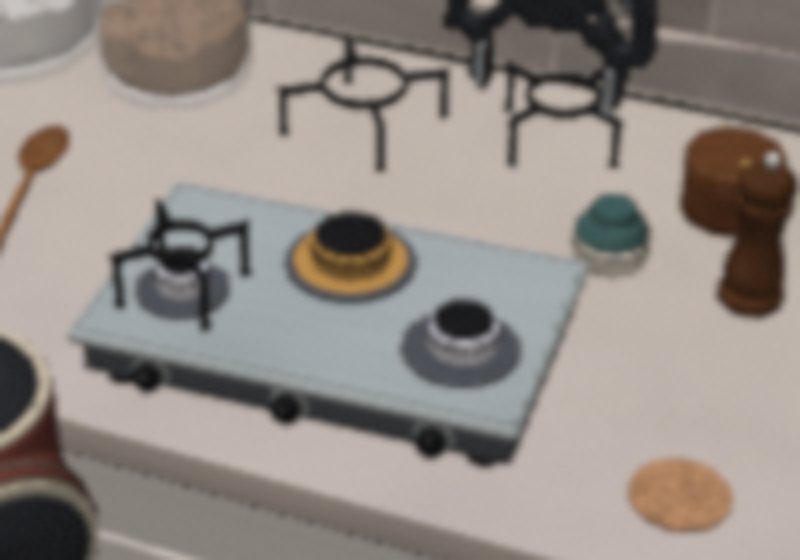

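View pics/v_wrist.png

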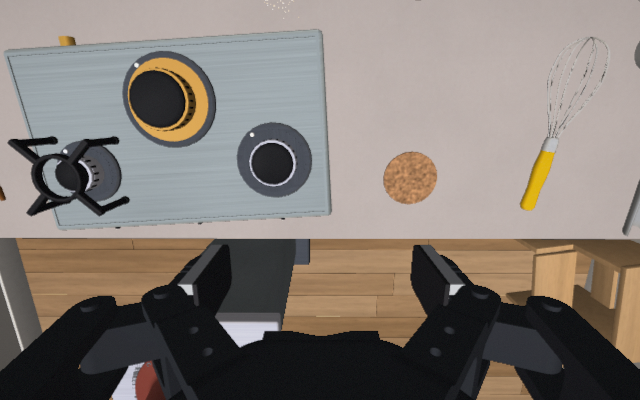

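```bash
python3 - <<'E'
from h import *
T=cam("top")
c=onz(T,303.7,230.4,.066); s=onz(T,303.94,230.56,.112)
print("top: collar",c,"support",s,"diff mm",((s-c)*1000).round(1))
a=cv2.imread("pics/a_top.png").astype(int);b=cv2.imread("pics/v_top.png").astype(int)
for n,(x0,y0,x1,y1) in {"timer":(386,136,416,166),"mill":(428,134,466,168),"bg":(386,166,416,174)}.items(): print(n,"absdiff",abs(a-b)[y0:y1,x0:x1].mean().round(2),abs(a-b)[y0:y1,x0:x1].max())
sc=cam("scene")
im=cv2.imread("pics/v_scene.png")
# feet in scene view: project expected feet on plate
ctr=(c[0],c[1])
for ang in (45,135,-135,-45):
    q=np.radians(ang);print("foot",ang,proj(sc,[ctr[0]+.055*np.cos(q),ctr[1]+.055*np.sin(q),.06]).round(1))
print("ring",proj(sc,[*ctr,.114]).round(1))
E
```

```text
top: collar [0.42572585 0.0648732  0.066     ] support [0.42525214 0.06234404 0.112     ] diff mm [-0.5 -2.5 46. ]
timer absdiff 8.43 21
mill absdiff 8.85 32
bg absdiff 10.98 19
foot 45 [290.1 213.4]
foot 135 [279.5 226.4]
foot -135 [300.8 232.1]
foot -45 [310.8 218.6]
ring [294.4 209.4]
```

```bash
python3 - <<'E'
from h import *
im=cv2.imread("pics/u_wrist.png");d=np.load("u.npz");C=cam("wrist",{"tool_pos":d["p"],"tool_rot":d["r"]})
v=cv2.cvtColor(im,cv2.COLOR_BGR2HSV)[:,:,2]
for r in (183,184,185,186,187):print(r,[(c,int(v[r,c])) for c in list(range(280,300))+list(range(342,362))])
cv2.imwrite("pics/z5.png",cv2.resize(im[135:255,260:385],None,fx=4.8,fy=4.8,interpolation=cv2.INTER_CUBIC))
E
```

```text
183 [(280, 177), (281, 178), (282, 177), (283, 134), (284, 99), (285, 95), (286, 95), (287, 95), (288, 95), (289, 96), (290, 95), (291, 95), (292, 93), (293, 62), (294, 53), (295, 53), (296, 47), (297, 41), (298, 38), (299, 55), (342, 101), (343, 47), (344, 40), (345, 43), (346, 40), (347, 33), (348, 77), (349, 92), (350, 94), (351, 93), (352, 93), (353, 93), (354, 93), (355, 86), (356, 79), (357, 110), (358, 170), (359, 181), (360, 179), (361, 180)]
184 [(280, 178), (281, 179), (282, 179), (283, 133), (284, 99), (285, 94), (286, 93), (287, 94), (288, 94), (289, 95), (290, 93), (291, 95), (292, 92), (293, 59), (294, 52), (295, 50), (296, 43), (297, 41), (298, 49), (299, 88), (342, 109), (343, 46), (344, 41), (345, 41), (346, 42), (347, 40), (348, 47), (349, 87), (350, 95), (351, 95), (352, 95), (353, 95), (354, 95), (355, 88), (356, 79), (357, 113), (358, 169), (359, 179), (360, 180), (361, 180)]
185 [(280, 180), (281, 183), (282, 182), (283, 133), (284, 98), (285, 92), (286, 92), (287, 94), (288, 92), (289, 90), (290, 92), (291, 95), (292, 77), (293, 54), (294, 50), (295, 46), (296,
[... 479 characters left out ...]
 88), (299, 128), (342, 135), (343, 64), (344, 45), (345, 40), (346, 42), (347, 42), (348, 37), (349, 46), (350, 86), (351, 93), (352, 93), (353, 93), (354, 94), (355, 81), (356, 78), (357, 135), (358, 176), (359, 183), (360, 184), (361, 183)]
187 [(280, 183), (281, 183), (282, 182), (283, 146), (284, 107), (285, 96), (286, 94), (287, 94), (288, 95), (289, 95), (290, 93), (291, 75), (292, 56), (293, 52), (294, 49), (295, 43), (296, 39), (297, 49), (298, 86), (299, 140), (342, 164), (343, 89), (344, 51), (345, 43), (346, 41), (347, 41), (348, 39), (349, 30), (350, 76), (351, 90), (352, 92), (353, 93), (354, 92), (355, 82), (356, 77), (357, 142), (358, 177), (359, 184), (360, 183), (361, 183)]
```

View pics/z5.png

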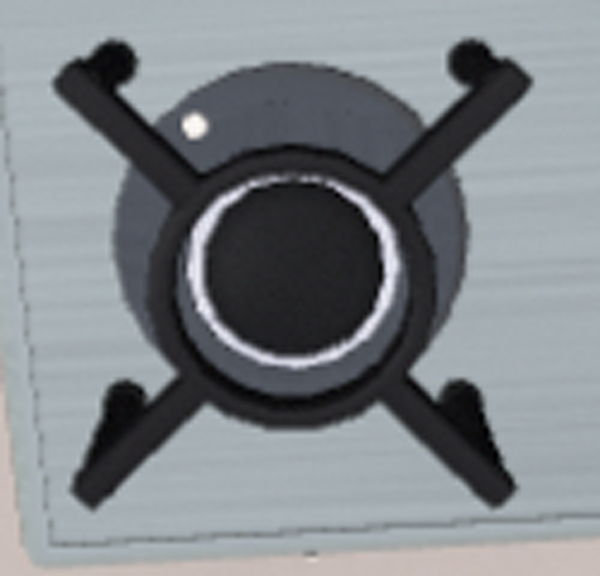

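In the plan view, the collar (centre column 320.2), ring (320.6) and head are concentric. The feet in the scene view are within about 1 px of where level feet on the plate should appear. Handing in.

```bash
python3 -c "
from station import job
print(job.finish_job())"
```

```text
the job is handed in; nothing more can be done
None
```

The job is handed in at about 31 s of the 112 s allowed: all three heads are on their own bases and the small pan support stands over the small burner. I parked the small head on the cork pad, moved the large and then the medium head to their bases, and brought the small head back. The support went on last.

**Heads:** each head stopped on its base at the height expected for fully home, with 3–8 N of contact. The pictures afterwards show all three level on the right bases.

**Pan support:**
- **Feet:** in the scene view they appear within about 1 px of where level feet on the plate should be.
- **Centring:** the wrist views put the ring within about 0.5 mm of the collar's axis. A rougher reading from the top camera (about 3 mm per pixel) gave about 2.5 mm off to the side. I trusted the wrist views, which agree with the tool positions at release.

**Bystanders:** the pepper mill and timer look the same in the top view before and after. I never went near the look-alikes.

**Disagreement:** heights triangulated from the cameras came out 5–11 mm lower than the text's, the support ring by about 8 mm. The contact heights agreed with the text, so I placed by those.

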